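# Hang the parts canisters on the locking carousel

## Task

Put the brass parts canisters standing on the shelf away on the parts carousel, one to a free hook. Each goes on at the front of the rack, facing you, so pinch both red tabs on the knob and turn the head to bring a free hook round to the front before hanging. Leave the green canisters on their own hooks, the other things on the shelf undisturbed, and finish with every canister hanging quietly and the head locked in a stop with its tabs sprung out.

Things in the scene. Friction and masses are not known exactly. Their poses are not given: they have to be found in the camera images.
- rack: parts carousel fixed to the shelf: grey foot 170 mm across, steel column, brass notched crown, turning head on top. Origin: centre of the foot's underside, z up; its own -x side, towards the arm, is its FRONT (yellow mark on the foot). Head: hub disc 92 mm across, top 196 mm above the shelf; six wire hooks 60 degrees apart; on the hub a black bar knob 24 x 52 mm, top at 232 mm.
- carousel (a joint): angle of the head (rad), counter-clockwise from above, 0 at the start with hook0 at the front. Once freed it turns endlessly both ways with little friction (0.03 Nm). It locks in a stop every 60 degrees (pi/3), where a hook is exactly at the front; play in a stop 0.02 rad; the sprung pins draw the head into a stop from within 0.07 rad of it.
- knob (a point): point on the head's turning axis midway up the red tabs, 216 mm above the shelf. Its frame turns with the head: x runs through the two tabs (pinch along this line), z up. The tabs are blocks 22 mm wide, 203 to 229 mm above the shelf, outer faces 26 mm from the axis when out (52 mm over both), 17 mm when fully in.
- tab_a (a joint): how far the red release tab on the +x side (of point knob) is pressed in towards the axis: 0 sprung out, stops at 0.009 m. 4 N starts it, 8 N holds it fully in. Its pin is clear of the notch from 0.006 m on; the head is free only with both tabs in. Let go between stops, a tab stays partly in (over 0.004) until the head reaches a stop.
- tab_b (a joint): the same for the red tab on the opposite side of the knob.
- hook0 (a point): seat of hook0: where the axis of a hung canister's roller lies, 113.5 mm from the rack's axis, 195 mm above the shelf; turns with the head. The hook is an 8 mm wire lying radially: top at 189 mm at the seat, rising to 196 mm near the hub and outwards to an upturned tip 136 mm from the axis (140 mm over all), top at 207 mm. Hooks are numbered counter-clockwise from above.
- hook1 (a point): seat of hook1, as hook0.
- hook2 (a point): seat of hook2, as hook0.
- hook3 (a point): seat of hook3, as hook0.
- hook4 (a point): seat of hook4, as hook0.
- hook5 (a point): seat of hook5, as hook0.
- can1: brass screw-top canister standing on the shelf, to be hung (may be absent), 0.13 to 0.25 kg. Origin: centre of underside, z up. Body 56 mm across, heavy at the bottom; lid 60 mm, top at 62 mm; on it a rigid bail: two upright straps 14 mm wide (along x), 3 mm thick, outer faces 46 mm apart along y, up to 119 mm; between them a wooden roller 12 mm thick along y, axis at 112 mm.
- can2: as can1. The opening under a canister's roller is 40 mm wide and 44 mm high and is passed through along the canister's x, either way; the roller's underside rests on the hook. Grip a canister across the outer faces of its straps (along its y).
- can3: as can1. Hung up, a canister's underside is 83 mm above the shelf.
- can4: as can1.
- hung0: canister shaped as can1 with green body and steel lid, hanging on hook0 at the start (always there); it belongs there.
- hung1: canister shaped as can1 with green body and steel lid, hanging on hook1 at the start (may be absent, the hook is then free); it belongs there.
- hung2: canister shaped as can1 with green body and steel lid, hanging on hook2 at the start (may be absent, the hook is then free); it belongs there.
- hung3: canister shaped as can1 with green body and steel lid, hanging on hook3 at the start (may be absent, the hook is then free); it belongs there.
- hung4: canister shaped as can1 with green body and steel lid, hanging on hook4 at the start (may be absent, the hook is then free); it belongs there.
- hung5: canister shaped as can1 with green body and steel lid, hanging on hook5 at the start (may be absent, the hook is then free); it belongs there.
- amber_jar: squat amber glass jar with black cap, 66 mm across, 68 mm high, origin at the underside; leave alone.
- button_board: black hexagonal button board with white buttons, 84 mm across, 9 mm thick, lying flat; leave alone.
- pin_vise: steel pin vise 112 mm long, 15 mm thick, lying along its x; leave alone.
Mind the look-alikes: they are no part of the job. Leave any pink look-alike of the can1 alone. What is shaped like the can4 but pink is not meant.

How it is judged:
On the way:
1. both tabs are pinched in and the head is turned away from the stop it started in (value of joint each of tab_a, tab_b above 0.004 m and (value of joint carousel above 0.3 rad or value of joint carousel below -0.3 rad)), for 0.1 s.
At the end, for the whole second after the job is handed in: Each brass canister hangs on its own hook and each green one on the hook it started on: centre within 30 mm of the seat from above, underside 73 to 97 mm up, within 0.25 rad of upright, slower than 0.08 m/s; both tabs out (under 3 mm), so the head is locked in a stop ((horizontal distance between can1 and hook0 below 0.03 m or horizontal distance between can1 and hook1 below 0.03 m or horizontal distance between can1 and hook2 below 0.03 m or horizontal distance between can1 and hook3 below 0.03 m or horizontal distance between can1 and hook4 below 0.03 m or horizontal distance between can1 and hook5 below 0.03 m) and height (world z) of can1 between 0.073 and 0.097 m and angle between each of can1, can2, can3, can4, hung0, hung1, hung2, hung3, hung4, hung5's own z axis and vertical below 0.25 rad and linear speed of each of can1, can2, can3, can4, hung0, hung1, hung2, hung3, hung4, hung5 below 0.08 m/s and (horizontal distance between can2 and hook0 below 0.03 m or horizontal distance between can2 and hook1 below 0.03 m or horizontal distance between can2 and hook2 below 0.03 m or horizontal distance between can2 and hook3 below 0.03 m or horizontal distance between can2 and hook4 below 0.03 m or horizontal distance between can2 and hook5 below 0.03 m) and height (world z) of can2 between 0.073 and 0.097 m and (horizontal distance between can3 and hook0 below 0.03 m or horizontal distance between can3 and hook1 below 0.03 m or horizontal distance between can3 and hook2 below 0.03 m or horizontal distance between can3 and hook3 below 0.03 m or horizontal distance between can3 and hook4 below 0.03 m or horizontal distance between can3 and hook5 below 0.03 m) and height (world z) of can3 between 0.073 and 0.097 m and (horizontal distance between can4 and hook0 below 0.03 m or horizontal distance between can4 and hook1 below 0.03 m or horizontal distance between can4 and hook2 below 0.03 m or horizontal distance between can4 and hook3 below 0.03 m or horizontal distance between can4 and hook4 below 0.03 m or horizontal distance between can4 and hook5 below 0.03 m) and height (world z) of can4 between 0.073 and 0.097 m and horizontal distance between hung0 and hook0 below 0.03 m and height (world z) of hung0 between 0.073 and 0.097 m and horizontal distance between hung1 and hook1 below 0.03 m and height (world z) of hung1 between 0.073 and 0.097 m and horizontal distance between hung2 and hook2 below 0.03 m and height (world z) of hung2 between 0.073 and 0.097 m and horizontal distance between hung3 and hook3 below 0.03 m and height (world z) of hung3 between 0.073 and 0.097 m and horizontal distance between hung4 and hook4 below 0.03 m and height (world z) of hung4 between 0.073 and 0.097 m and horizontal distance between hung5 and hook5 below 0.03 m and height (world z) of hung5 between 0.073 and 0.097 m and value of joint each of tab_a, tab_b below 0.003 m); the robot touches nothing.
It fails at once if can1 is held at the rack anywhere but at its front (contact force between the fingers and can1 above 0.5 N and height (world z) of can1 above 0.05 m and horizontal distance between can1 and rack below 0.13 m and x of can1 in the frame of rack above -0.065 m).
It fails at once if can2 is held at the rack anywhere but at its front (contact force between the fingers and can2 above 0.5 N and height (world z) of can2 above 0.05 m and horizontal distance between can2 and rack below 0.13 m and x of can2 in the frame of rack above -0.065 m).
It fails at once if can3 is held at the rack anywhere but at its front (contact force between the fingers and can3 above 0.5 N and height (world z) of can3 above 0.05 m and horizontal distance between can3 and rack below 0.13 m and x of can3 in the frame of rack above -0.065 m).
It fails at once if can4 is held at the rack anywhere but at its front (contact force between the fingers and can4 above 0.5 N and height (world z) of can4 above 0.05 m and horizontal distance between can4 and rack below 0.13 m and x of can4 in the frame of rack above -0.065 m).
It fails at once if the jar, button board or pin vise is disturbed (moved over 30 mm) (distance of any of amber_jar, button_board, pin_vise from where it was at the start of the episode above 0.03 m).
Of hung1, hung2, hung3, hung4, hung5 only 1 to 1 are there at a start; the rules pass over those that are not, and their reading is None.
Of can1, can2, can3, can4 only 3 to 4 are there at a start; the rules pass over those that are not, and their reading is None.
At some moment in a run one of can1, can2, can3, can4 may be knocked a few centimetres aside while the robot is not near it.
It also fails if it takes over 210 s, if anything falls off the work surface, if the arm or the gripper's body presses on something with over 40 N, if the wrist force passes 120 N, or if a joint passes its speed limit or range.

## Robot

A 7-joint arm with a two-finger parallel gripper is mounted at the origin on the work surface. World frame = base frame: x ahead of the robot, y to its left, z up, the work surface at z = 0. Lengths are in m, angles in rad, forces in N, time in s.
With the tool pointing down it reaches from about 0.425 to 0.95 m from the base axis. Payload 16.7 kg.
Tool frame: the origin (TCP) lies at the very end of the fingers, on their centre line; the grasp point (between the pads) lies r.grip_point_offset behind it (r.grip_point_offset is the distance from the TCP to the grasp point, in m); x points along the fingers, y is the direction in which the jaws open and shut, and the axes are right-handed (so a half turn about x gives the same grasp; the last joint's range is limited). The gripper opens to 94 mm and grips with 3 to 60 N. Pads are 16 mm wide; open, the fingers measure 119 mm over their backs; the gripper's body (75 mm by 177 mm) begins 78 mm behind the grasp point.
Start: joints at [1.063, 0.426, 0.074, 1.606, -0.034, 1.111, -0.067], TCP at [0.236, -0.632, 0.175] pointing down, gripper open.
Joint ranges: [-2.85, 2.85], [-0.5, 2.14], [-1.23, 1.37], [0.21, 2.46], [-1.02, 4.16], [0.16, 2.05], [-2.73, 2.73]. Speed limits (rad/s): [1.89, 1.89, 2.39, 2.39, 3.01, 3.01, 3.01].

## Interface

Orientations are given as a unit quaternion [w, x, y, z].
In Python, from bench import state, eyes, sign_off, r gives the robot as it stands.
- The arm moves only by the tool step_arm, never from a script. Its argument "moves" is a list of rows, each an object of numbers: "rx", "ry", "rz": the turn, a rotation vector about the tool's x, y, z in rad; "x", "y", "z": the shift along the tool's x, y, z in mm; "grip": the opening, from 0 (shut) to 1 (fully open). A call has 1 to 20 rows; each row shifts and turns the pose as measured when the row begins, along the tool's axes as they then stand; what a row does not reach is not made up. A row lasts 1/8 s, in which the tool goes at most 62.5 mm and 10.7 degrees, less where a joint would pass 70% of its speed; a pose out of reach is approached as far as the arm can. A call is refused whole if a number of a shift passes 62.5 or a number of a turn 0.188, either way. A call with a gripper value outside its range is refused whole. The fingers move at their own pace and stop on an object; "grip_force" is the grip in N (left out, the last holds). Time passes only in rows, so rows that do not move let the fingers close. It gives the time, the measured TCP pose, the force and the opening at its end, in the units of the state.
- state(): the state, without advancing time (a new reading comes with each control period).
- eyes.read_camera(name): name is "scene" or "top" or "wrist"; returns (picture, depth): 480x640x3 uint8, red, green, blue; 480x640 float32, m along the optical axis (not along the pixel's ray), 0 where there is no reading.
- eyes.camera_model(name): a dict with "fx", "fy", "cx", "cy" (pixels), "k1" (the pictures are not rectified: a ray, as slopes to the right and down, at radius r is drawn at 1 + k1 r^2 times it, then the intrinsics apply), "world_to_cam" (4x4, takes a point from world to camera coordinates); the wrist camera has in their place "T_tool_cam" (4x4, takes a point from camera to tool coordinates, whose origin is the TCP and whose axes are the tool frame's). Camera axes: x right, y up, looking along -z (the intrinsics and any distortion apply to the point x, -y, -z); pixel columns grow to the right and rows downward; lengths in m; the calibration is good to about 2 mm. A picture is of the moment at which its call begins: read the wrist's pose just before it. camera_model takes no time and is no camera call.
- sign_off(): hands the job in, once; it reports no verdict.
The state is a dict: "clock": time; "qpos": joint angles; "qd": joint speeds; "joint_torque": joint torques, N m; "ee_pos": TCP position; "tcp_rot": TCP orientation; "force": force on the tool from outside, world axes, zero at the start; "torque": the same for the moment, N m; "gripper_width": opening from 0.0 (shut) to 1.0 (fully open).
Only numpy, scipy, OpenCV 4.12 (cv2) and the standard library are available. Lean on these libraries where they do the work, as an engineer would, in place of code of your own. Each camera call takes 0.05 s, during which the arm holds its last target. There are 200 camera calls.

## Working session

There is one attempt and no reset: what is moved stays moved. The work goes in short steps, Python scripts to look and compute and a tool call to move; the robot and the scene stay as the last step left them, time stands still between calls to the robot, and variables do not carry over. Pictures are saved under pics/ and viewed, about 12 in all and at most 16, crops included, and the job is handed in when it is done.

Besides the shell and the picture viewer there is one more tool, called by a JSON object that holds its "fn" and its "kwargs". step_arm: Moves the arm, as the interface text tells. Its arguments: {"type":"object","properties":{"moves":{"type":"array","items":{"type":"object","properties":{"rx":{"type":"number"},"ry":{"type":"number"},"rz":{"type":"number"},"x":{"type":"number"},"y":{"type":"number"},"z":{"type":"number"},"grip":{"type":"number"}}}},"grip_force":{"type":"number"}},"required":["moves"]}

```bash
ls; mkdir -p pics; cat > h.py <<'E'
import numpy as np, cv2
from bench import state, eyes, sign_off, r
from scipy.spatial.transform import Rotation as R
def pts(name,depth,T=None):
    """world xyz image from depth"""
    m=eyes.camera_model(name)
    v,u=np.mgrid[0:480,0:640].astype(float)
    K=np.array([[m['fx'],0,m['cx']],[0,m['fy'],m['cy']],[0,0,1]])
    p=cv2.undistortPoints(np.stack([u.ravel(),v.ravel()],1)[:,None],K,np.array([m['k1'],0,0,0,0]))[:,0]
    d=depth.ravel()
    c=np.stack([p[:,0]*d,-p[:,1]*d,-d,np.ones_like(d)],0)
    if name=='wrist':
        s=T; W=np.eye(4); W[:3,:3]=R.from_quat(np.roll(s['tcp_rot'],-1)).as_matrix(); W[:3,3]=s['ee_pos']
        M=W@np.array(m['T_tool_cam'])
    else: M=np.linalg.inv(np.array(m['world_to_cam']))
    w=(M@c)[:3].T.reshape(480,640,3); w[depth==0]=np.nan
    return w
def shot(name,fn=None):
    s=state(); im,d=eyes.read_camera(name)
    if fn: cv2.imwrite('pics/'+fn,im[:,:,::-1])
    return im,d,pts(name,d,s)
E
python3 - <<'E'
from h import *
for n in('scene','top'):
    im,d,w=shot(n,n+'0.png'); np.savez('pics/'+n+'0.npz',im=im,w=w)
print(r.grip_point_offset); print(state()); print([eyes.camera_model(n) for n in('scene','top','wrist')])
E
```

```text
pics
0.0188
{'clock': 0.1, 'qpos': array([ 1.06350919,  0.42664918,  0.07385382,  1.60653799, -0.03407531,
        1.11080423, -0.06708688]), 'qd': array([-0.00018746, -0.00054508, -0.00090197, -0.00215272, -0.00081144,
        0.00077006,  0.00209657]), 'joint_torque': array([ 1.01859009e-02, -9.37446141e+01,  3.67879540e+00, -4.55034614e+01,
       -4.83206834e-02,  1.67911174e-02,  1.25665383e-04]), 'ee_pos': array([ 0.23619911, -0.63186616,  0.17446143]), 'tcp_rot': array([-0.12543172, -0.69571611, -0.12620903,  0.69592906]), 'force': array([-0.89098004, -0.30808826,  0.50757279]), 'torque': array([-0.00382121, -0.03197683,  0.02443001]), 'gripper_width': 1.0056812723352142}
[{'fx': 495.88297891287084, 'fy': 495.88297891287084, 'cx': 330.6983519965837, 'cy': 238.79988561120518, 'k1': 0.04109032018864199, 'world_to_cam': array([[ 0.85174051,  0.52360832, -0.01929825, -0.50166644],
       [-0.33113769,  0.56646614,  0.75462834,  0.06069412],
       [ 0.40606149, -0.63635716,  0.65586862, -1.3044459 ],
       [ 0.        ,  0.        ,  0.        ,  1.        ]])}, {'fx': 492.478709
[... 261 characters left out ...]
5808920e-01,
        -5.65979149e-01],
       [-1.85805674e-01,  1.15591084e-03,  9.82585831e-01,
        -1.25783626e+00],
       [ 0.00000000e+00,  0.00000000e+00,  0.00000000e+00,
         1.00000000e+00]])}, {'fx': 383.63357577334176, 'fy': 383.63357577334176, 'cx': 319.6163711356762, 'cy': 233.03646417049998, 'k1': -0.07420263308716649, 'T_tool_cam': array([[-7.72394527e-04,  2.55638847e-01, -9.66772043e-01,
        -2.09067126e-01],
       [ 9.99999625e-01,  5.76357857e-04, -6.46537913e-04,
        -5.78030470e-04],
       [ 3.91926457e-04, -9.66772180e-01, -2.55639196e-01,
        -7.46320275e-02],
       [ 0.00000000e+00,  0.00000000e+00,  0.00000000e+00,
         1.00000000e+00]])}]
```

View pics/scene0.png

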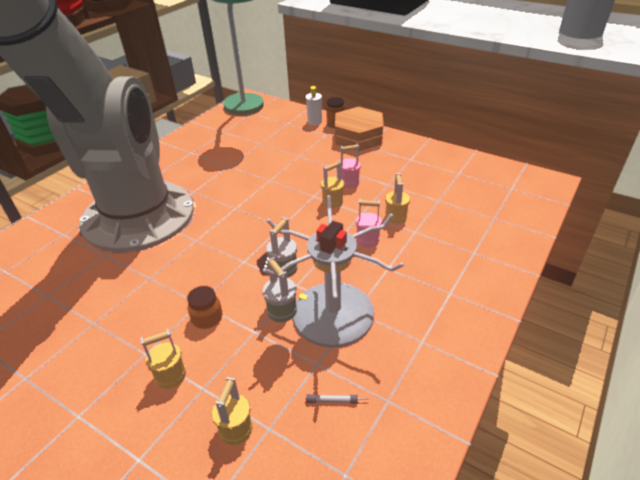

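View pics/top0.png

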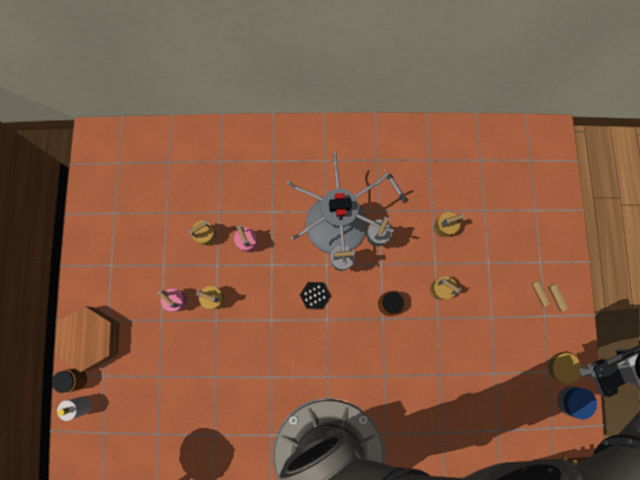

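Top view: brass canister candidates at (203,232), (209,297), (449,223), (446,287); look-alikes pink at (245,238), (172,299); also a brass disc near the gripper at (566,367). Green hang on hook0 (343,258) and hook1 (380,230). I'll measure the points and check one crop.

```bash
cat > m.py <<'E'
from h import *
def blob(w,c,rad=.045,zmin=.085,zmax=.14):
    m=(np.hypot(w[...,0]-c[0],w[...,1]-c[1])<rad)&(w[...,2]>zmin)&(w[...,2]<zmax)
    p=w[m]
    if len(p)<8: return None
    (cx,cy),(a,b),an=cv2.minAreaRect(p[:,:2].astype(np.float32))
    q=p[:,:2]-p[:,:2].mean(0); e,V=np.linalg.eigh(np.cov(q.T)); d=V[:,1]
    return np.round([cx,cy,max(a,b),min(a,b),np.degrees(np.arctan2(d[1],d[0])),len(p),p[:,2].max()],4)
E
python3 - <<'E'
from m import *
z={n:np.load(f'pics/{n}0.npz') for n in('scene','top')}
w=z['top']['w'];ws=z['scene']['w']
for n,(u,v) in dict(A=(203,232),B=(209,297),C=(449,223),D=(446,287),P1=(245,238),P2=(172,299),disc=(566,367),blue=(580,404),jar=(391,302),board=(315,295),knob=(340,205),h0=(343,258),h1=(380,230),vise=(398,188)).items():
    p=np.nanmedian(w[v-2:v+3,u-2:u+3].reshape(-1,3),0); print(n,p.round(4))
    if n in'ABCDP1P2':
        print('  top',blob(w,p),'scene',blob(ws,p))
k=np.nanmedian(w[203:208,338:343].reshape(-1,3),0)
for q in (w,ws):
    m=(np.hypot(q[...,0]-k[0],q[...,1]-k[1])<.07)
    for lo,hi in((.222,.24),(.19,.2)):
        mm=m&(q[...,2]>lo)&(q[...,2]<hi); print('knob',lo,mm.sum(),q[mm].mean(0).round(4), cv2.minEnclosingCircle(q[mm][:,:2].astype(np.float32)),cv2.minAreaRect(q[mm][:,:2].astype(np.float32)))
    m=(np.hypot(q[...,0]-k[0],q[...,1]-k[1])<.11)&(q[...,2]<.02)&(q[...,2]>.006); print('foot',m.sum(),cv2.minEnclosingCircle(q[m][:,:2].astype(np.float32)))
im=z['top']['im'][:,:,::-1]
a=cv2.resize(im[210:320,150:260],(400,400),interpolation=cv2.INTER_CUBIC)
b=cv2.resize(im[150:320,300:470],(400,400),interpolation=cv2.INTER_CUBIC)
cv2.imwrite('pics/crop1.png',np.hstack([a,b]))
E
```

```text
A [0.5812 0.3279 0.0624]
  top [5.829000e-01 3.297000e-01 5.000000e-02 1.470000e-02 1.213975e+02
 1.070000e+02 1.245000e-01] scene [5.811000e-01 3.309000e-01 5.400000e-02 1.460000e-02 1.247768e+02
 1.470000e+02 1.221000e-01]
B [0.4052 0.2956 0.117 ]
  top [4.09100e-01 3.03700e-01 4.96000e-02 1.40000e-02 6.70265e+01 1.04000e+02
 1.23300e-01] scene [4.06500e-01 3.04900e-01 5.27000e-02 1.95000e-02 6.71075e+01 1.51000e+02
 1.22500e-01]
C [ 0.5949 -0.3234  0.0647]
  top [ 6.019000e-01 -3.293000e-01  5.090000e-02  1.370000e-02  1.068303e+02
  1.160000e+02  1.261000e-01] scene [ 6.023000e-01 -3.292000e-01  4.910000e-02  1.620000e-02  1.059015e+02
  3.890000e+02  1.232000e-01]
D [ 0.4294 -0.3093  0.0632]
  top [ 4.28800e-01 -3.10000e-01  4.92000e-02  1.26000e-02  5.52816e+01
  1.07000e+02  1.22700e-01] scene [ 4.29200e-01 -3.10100e-01  4.85000e-02  1.61000e-02  5.50536e+01
  2.65000e+02  1.22000e-01]
P1 [0.5565 0.2098 0.1164]
  top [ 5.632000e-01  2.159000e-01  4.950000e-02  1.390000e-02 -1.561613e+02
  1.050000e+02  1.236000e-01] scene [ 5.613000e-01  2.145000e-01  4.860000e-02  1.590000e-0
[... 825 characters left out ...]
15906525) ((0.6087412238121033, -0.02852693945169449), (0.13850873708724976, 0.12363943457603455), 66.1888656616211)
foot 1007 ((0.6085482835769653, -0.030433552339673042), 0.10920814424753189)
knob 0.222 480 [ 0.6147 -0.0325  0.2304] ((0.6132630705833435, -0.029330449178814888), 0.028066325932741165) ((0.6133154034614563, -0.029389210045337677), (0.05105403810739517, 0.05171900615096092), 47.472900390625)
knob 0.19 1079 [ 0.6189 -0.0417  0.196 ] ((0.608421266078949, -0.02818445675075054), 0.0698847621679306) ((0.6095781326293945, -0.028913214802742004), (0.13893839716911316, 0.12179425358772278), 64.10820770263672)
foot 1848 ((0.6128961443901062, -0.029296960681676865), 0.08619292080402374)
```

View pics/crop1.png

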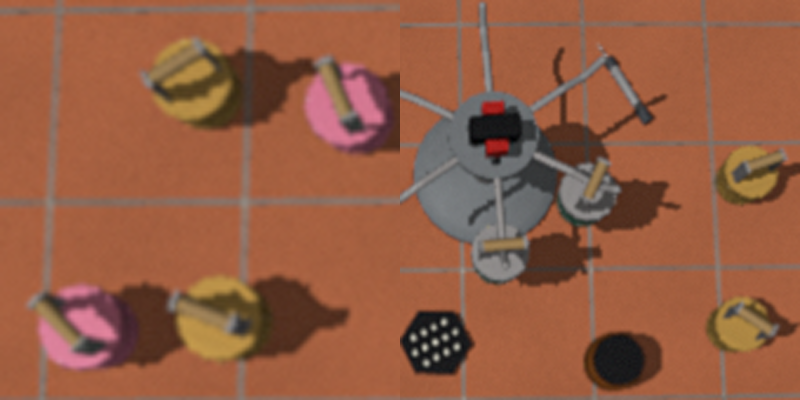

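The crop confirms it: brass bailed cans are A(203,232), B(209,297), C(449,223) and D(446,287). Both pink look-alikes are excluded, and the low disc at (566,367) has no bail. Next I'll fit the rack and write a move calculator.

```bash
cat > go.py <<'E'
from h import *
import sys
def pose():
    s=state(); M=R.from_quat(np.roll(s['tcp_rot'],-1)).as_matrix()
    th=np.degrees(np.arctan2(M[1,2],M[0,2])); return s,M,th
def go(*targets):
    """targets (x,y,z,theta deg); prints tool-axes total shift in mm, turn about tool x, and tilt fix"""
    s,M,th=pose(); p=s['ee_pos']
    tilt=np.cross(M[:,0],[0,0,-1]); tl=M.T@tilt
    print('t',round(s['clock'],2),'p',p.round(4),'th',round(th,2),'tiltfix ry,rz',tl[1:].round(4),'q',s['qpos'].round(2),'F',s['force'].round(1),'w',round(s['gripper_width']*94,1))
    for x,y,z,t in targets:
        d=np.array([x,y,z])-p; a=np.radians(th)
        dz=d[0]*np.cos(a)+d[1]*np.sin(a); dy=-d[0]*np.sin(a)+d[1]*np.cos(a); rx=-np.radians(t-th)
        n=max(abs(dz),abs(dy),abs(d[2]))*1000
        print(' x %.1f y %.1f z %.1f rx %.4f'%(-d[2]*1000,dy*1000,dz*1000,rx)); p=np.array([x,y,z]); th=t
if __name__=='__main__': go(*[tuple(map(float,a.split(','))) for a in sys.argv[1:]])
E
python3 - <<'E'
from m import *
from scipy.optimize import least_squares
P=[]
for n in('scene','top'):
    w=np.load(f'pics/{n}0.npz')['w']; rr=np.hypot(w[...,0]-.612,w[...,1]+.029)
    m=(rr>.055)&(rr<.15)&(w[...,2]>.183)&(w[...,2]<.215)
    p=w[m]; a=np.degrees(np.arctan2(p[:,1]+.029,p[:,0]-.612))
    p=p[(a>-40)|(a<-175)|(a>100)]  # free hooks 2..5
    f=lambda v:np.hypot(p[:,0]-v[0],p[:,1]-v[1])*np.sin((((np.arctan2(p[:,1]-v[1],p[:,0]-v[0])-v[2])+np.pi/6)%(np.pi/3))-np.pi/6)
    s=least_squares(f,[.612,-.029,0],loss='soft_l1',f_scale=.003); print(n,len(p),s.x.round(4),np.degrees(s.x[2]),np.abs(f(s.x)).mean())
E
python3 go.py .236,-.632,.33,0 .612,-.029,.33,-90
```

```text
scene 679 [ 0.6108 -0.0285  0.0503] 2.880053914724011 0.0031896795432523146
top 490 [ 0.6107 -0.0274  0.0528] 3.02796631867423 0.002968863304331975
t 0.1 p [ 0.2362 -0.6319  0.1745] th -159.5 tiltfix ry,rz [0.0001 0.0011] q [ 1.06  0.43  0.07  1.61 -0.03  1.11 -0.07] F [-0.9 -0.3  0.5] w 94.5
 x -155.5 y 0.1 z 0.2 rx -2.7838
 x -0.0 y 603.0 z 376.0 rx 1.5708
```

{"fn": "step_arm", "kwargs": {"moves": [{"x": -20, "rx": -0.1}, {"x": -25, "rx": -0.15}, {"x": -25, "rx": -0.17}, {"x": -25, "rx": -0.17}, {"x": -25, "rx": -0.17}, {"x": -25, "rx": -0.17}, {"x": -10, "rx": -0.17}, {"rx": -0.16}, {"rx": -0.05}]}}

```text
schema error: expected keys rx, ry, rz, x, y, z, grip
```

```bash
python3 go.py .55,-.032,.33,-87
```

```text
t 0.1 p [ 0.2362 -0.6319  0.1745] th -159.5 tiltfix ry,rz [0.0001 0.0011] q [ 1.06  0.43  0.07  1.61 -0.03  1.11 -0.07] F [-0.9 -0.3  0.5] w 94.5
 x -155.5 y -452.0 z -504.0 rx -1.2654
```

Every key is required in each row.

{"fn": "step_arm", "kwargs": {"moves": [{"x": -20, "y": 0, "z": 0, "rx": -0.1, "ry": 0, "rz": 0, "grip": 1}, {"x": -25, "y": 0, "z": 0, "rx": -0.17, "ry": 0, "rz": 0, "grip": 1}, {"x": -25, "y": 0, "z": 0, "rx": -0.17, "ry": 0, "rz": 0, "grip": 1}, {"x": -25, "y": 0, "z": 0, "rx": -0.17, "ry": 0, "rz": 0, "grip": 1}, {"x": -25, "y": 0, "z": 0, "rx": -0.17, "ry": 0, "rz": 0, "grip": 1}, {"x": -25, "y": 0, "z": 0, "rx": -0.17, "ry": 0, "rz": 0, "grip": 1}, {"x": -10, "y": 0, "z": 0, "rx": -0.17, "ry": 0, "rz": 0, "grip": 1}, {"x": 0, "y": 0, "z": 0, "rx": -0.14, "ry": 0, "rz": 0, "grip": 1}]}}

```text
clock: 1.1
ee_pos: [0.2358, -0.6305, 0.3309]
tcp_rot: [0.519, 0.479, 0.524, -0.477]
force: [-0.5, 0.5, -0.3]
gripper_width: 0.999
```

```bash
python3 go.py .55,-.032,.33,-87
```

```text
t 1.1 p [ 0.2358 -0.6305  0.3309] th -84.99 tiltfix ry,rz [-0.0073  0.0033] q [ 1.22  0.35 -0.15  1.38  0.05  1.42  1.16] F [-0.5  0.5 -0.3] w 93.9
 x 0.9 y 365.3 z -568.7 rx 0.0351
```

{"fn": "step_arm", "kwargs": {"moves": [{"x": 0, "y": 12, "z": -18, "rx": 0, "ry": 0, "rz": 0, "grip": 1}, {"x": 0, "y": 23, "z": -36, "rx": 0, "ry": 0, "rz": 0, "grip": 1}, {"x": 0, "y": 23, "z": -36, "rx": 0, "ry": 0, "rz": 0, "grip": 1}, {"x": 0, "y": 23, "z": -36, "rx": 0, "ry": 0, "rz": 0, "grip": 1}, {"x": 0, "y": 23, "z": -36, "rx": 0, "ry": 0, "rz": 0, "grip": 1}, {"x": 0, "y": 23, "z": -36, "rx": 0, "ry": 0, "rz": 0, "grip": 1}, {"x": 0, "y": 23, "z": -36, "rx": 0, "ry": 0, "rz": 0, "grip": 1}, {"x": 0, "y": 23, "z": -36, "rx": 0, "ry": 0, "rz": 0, "grip": 1}, {"x": 0, "y": 23, "z": -36, "rx": 0, "ry": 0, "rz": 0, "grip": 1}, {"x": 0, "y": 23, "z": -36, "rx": 0, "ry": 0, "rz": 0, "grip": 1}, {"x": 0, "y": 23, "z": -36, "rx": 0, "ry": 0, "rz": 0, "grip": 1}, {"x": 0, "y": 23, "z": -36, "rx": 0, "ry": 0, "rz": 0, "grip": 1}, {"x": 0, "y": 23, "z": -36, "rx": 0, "ry": 0, "rz": 0, "grip": 1}, {"x": 0, "y": 23, "z": -36, "rx": 0, "ry": 0, "rz": 0, "grip": 1}, {"x": 0, "y": 23, "z": -36, "rx": 0, "ry": 0, "rz": 0, "grip": 1}, {"x": 0, "y": 23, "z": -36, "rx": 0, "ry": 0, "rz": 0, "grip": 1}, {"x": 0, "y": 8, "z": -12, "rx": 0, "ry": 0, "rz": 0, "grip": 1}, {"x": 0, "y": 0, "z": 0, "rx": 0, "ry": 0, "rz": 0, "grip": 1}]}}

```text
clock: 3.35
ee_pos: [0.5638, 0.0031, 0.3291]
tcp_rot: [0.508, 0.487, 0.518, -0.487]
force: [-0.1, -0.4, -0.5]
gripper_width: 1.0
```

```bash
python3 go.py .611,-.028,.30,-87; python3 - <<'E'
from h import *
im,d,w=shot('wrist','w1.png'); np.savez('pics/w1.npz',im=im,w=w)
m=(w[...,2]>.226)&(w[...,2]<.24)&(np.hypot(w[...,0]-.611,w[...,1]+.028)<.05)
print(m.sum(), cv2.minAreaRect(w[m][:,:2].astype(np.float32)))
hsv=cv2.cvtColor(im,cv2.COLOR_RGB2HSV); red=m&((hsv[...,0]<6)|(hsv[...,0]>174))&(hsv[...,1]>150)
n,l,st,c=cv2.connectedComponentsWithStats(red.astype(np.uint8))
for i in range(1,n):
    if st[i,4]>50: print(st[i,4],w[l==i].mean(0).round(4),w[l==i].min(0).round(4),w[l==i].max(0).round(4))
E
```

```text
t 3.35 p [0.5638 0.0031 0.3291] th -87.02 tiltfix ry,rz [-0.0092  0.0096] q [ 0.44  0.2  -0.65  1.61  0.11  1.38 -0.17] F [-0.1 -0.4 -0.5] w 94.0
 x 29.1 y 45.6 z 33.5 rx -0.0004
2315 ((0.6130946278572083, -0.02761375904083252), (0.05035372078418732, 0.050057265907526016), 50.36893081665039)
322 [ 0.6325 -0.026   0.2283] [ 0.6267 -0.0375  0.2262] [ 0.6389 -0.0154  0.2308]
330 [ 0.5929 -0.0287  0.2284] [ 0.5868 -0.0397  0.2261] [ 0.5993 -0.0185  0.2312]
```

View pics/w1.png

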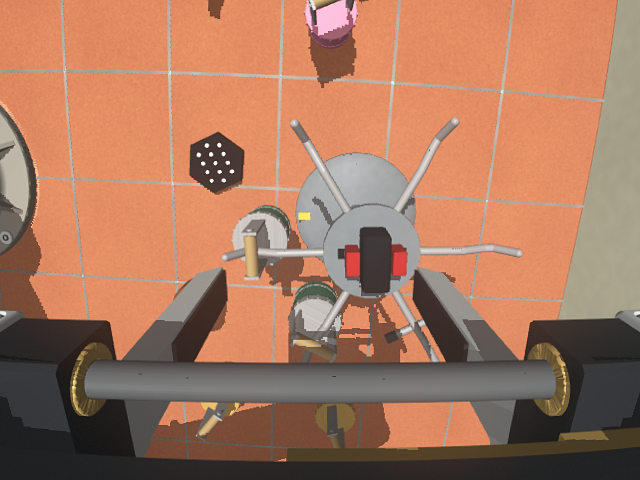

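The wrist view shows the red tabs at (354,262) and (399,260), with hook0's can at (262,235). The knob centre is about (0.612,-0.028) and the tabs' yaw about 3.5°.

{"fn": "step_arm", "kwargs": {"moves": [{"x": 0, "y": 16, "z": 10, "rx": 0, "ry": -0.009, "rz": 0.01, "grip": 1}, {"x": 15, "y": 18, "z": 13, "rx": 0, "ry": 0, "rz": 0, "grip": 1}, {"x": 15, "y": 14, "z": 11, "rx": 0, "ry": 0, "rz": 0, "grip": 1}, {"x": 0, "y": 0, "z": 0, "rx": 0, "ry": 0, "rz": 0, "grip": 1}]}}

```text
clock: 3.9
ee_pos: [0.6156, -0.0369, 0.2981]
tcp_rot: [0.512, 0.489, 0.509, -0.489]
force: [-0.4, 0.2, 0.1]
gripper_width: 1.001
```

```bash
python3 go.py .612,-.028,.201,-86.7
```

```text
t 3.9 p [ 0.6156 -0.0369  0.2981] th -87.52 tiltfix ry,rz [ 0.0041 -0.0022] q [ 0.44  0.3  -0.62  1.56  0.19  1.34 -0.16] F [-0.4  0.2  0.1] w 94.1
 x 97.1 y -3.2 z -9.0 rx -0.0143
```

{"fn": "step_arm", "kwargs": {"moves": [{"x": 15, "y": -2, "z": -6, "rx": -0.014, "ry": 0, "rz": 0, "grip": 1}, {"x": 22, "y": 0, "z": 0, "rx": 0, "ry": 0, "rz": 0, "grip": 1}, {"x": 22, "y": 0, "z": 0, "rx": 0, "ry": 0, "rz": 0, "grip": 1}, {"x": 18, "y": 0, "z": 0, "rx": 0, "ry": 0, "rz": 0, "grip": 1}, {"x": 8, "y": 0, "z": 0, "rx": 0, "ry": 0, "rz": 0, "grip": 1}, {"x": 0, "y": 0, "z": 0, "rx": 0, "ry": 0, "rz": 0, "grip": 1}]}}

```text
clock: 4.65
ee_pos: [0.6116, -0.0282, 0.2098]
tcp_rot: [0.517, 0.484, 0.513, -0.484]
force: [0.2, -0.6, -0.0]
gripper_width: 1.004
```

```bash
python3 go.py .612,-.028,.201,-86.7
```

```text
t 4.65 p [ 0.6116 -0.0282  0.2098] th -86.44 tiltfix ry,rz [ 0.0042 -0.0035] q [ 0.43  0.35 -0.62  1.69  0.23  1.17 -0.19] F [ 0.2 -0.6 -0. ] w 94.4
 x 8.8 y 0.4 z -0.2 rx 0.0046
```

{"fn": "step_arm", "kwargs": {"moves": [{"x": 8, "y": 0, "z": 0, "rx": 0, "ry": 0, "rz": 0, "grip": 1}, {"x": 0, "y": 0, "z": 0, "rx": 0, "ry": 0, "rz": 0, "grip": 0.2}, {"x": 0, "y": 0, "z": 0, "rx": 0, "ry": 0, "rz": 0, "grip": 0.2}, {"x": 0, "y": 0, "z": 0, "rx": 0, "ry": 0, "rz": 0, "grip": 0.2}, {"x": 0, "y": 0, "z": 0, "rx": 0, "ry": 0, "rz": 0, "grip": 0.2}, {"x": 0, "y": 0, "z": 0, "rx": 0, "ry": 0, "rz": 0, "grip": 0.2}, {"x": 0, "y": 0, "z": 0, "rx": 0, "ry": 0, "rz": 0, "grip": 0.2}, {"x": 0, "y": 0, "z": 0, "rx": 0, "ry": 0, "rz": 0, "grip": 0.2}], "grip_force": 25}}

```text
clock: 5.65
ee_pos: [0.6127, -0.0282, 0.2032]
tcp_rot: [0.518, 0.485, 0.513, -0.484]
force: [-0.7, 0.0, 0.1]
gripper_width: 0.291
```

```bash
python3 go.py .612,-.028,.201,-26.7
```

```text
t 5.65 p [ 0.6127 -0.0282  0.2032] th -86.45 tiltfix ry,rz [ 0.0046 -0.0063] q [ 0.43  0.36 -0.62  1.69  0.23  1.16 -0.2 ] F [-0.7  0.   0.1] w 27.3
 x 2.2 y -0.7 z -0.2 rx -1.0428
```

```bash
python3 - <<'E'
from h import *
im,d,w=shot('wrist'); im2,_,_=shot('scene')
a=cv2.resize(im[180:340,220:420],(500,400)); b=cv2.resize(im2[190:350,240:440],(500,400))[:,:300]
cv2.imwrite('pics/p2.png',np.hstack([a,b])[:,:,::-1])
E
```

```text
(no output)
```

View pics/p2.png

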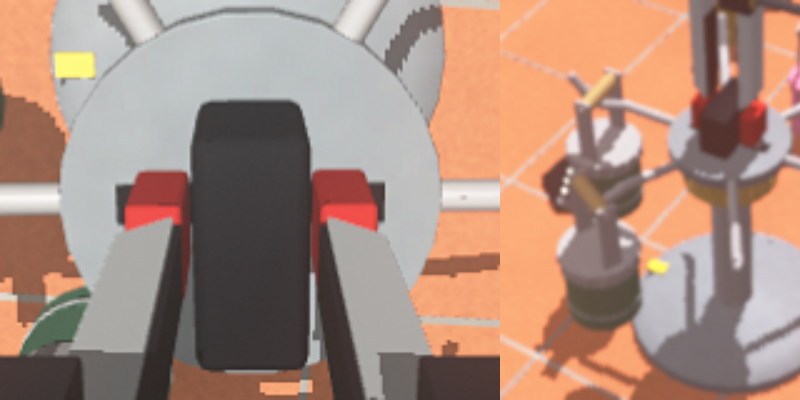

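```bash
python3 - <<'E'
from h import *
s=state(); im,d,w=shot('wrist'); M=R.from_quat(np.roll(s['tcp_rot'],-1)).as_matrix()
t=(w-s['ee_pos'])@M
for v in (250,256,262,264,268,272,276,280,290):
    print(v,[(u,tuple((t[v,u]*1000).round(0).astype(int)),tuple(im[v,u])) for u in (268,275,282,288,295,310,350,358,365)if d[v,u]>0])
im,d,w=shot('top'); t=(w-s['ee_pos'])@M
E
```

```text
250 [(268, (np.int64(7), np.int64(-30), np.int64(-7)), (np.uint8(189), np.uint8(193), np.uint8(193))), (275, (np.int64(-3), np.int64(-25), np.int64(-10)), (np.uint8(154), np.uint8(72), np.uint8(69))), (282, (np.int64(-4), np.int64(-21), np.int64(-11)), (np.uint8(151), np.uint8(60), np.uint8(58))), (288, (np.int64(-4), np.int64(-17), np.int64(-11)), (np.uint8(152), np.uint8(62), np.uint8(59))), (295, (np.int64(7), np.int64(-14), np.int64(-7)), (np.uint8(168), np.uint8(161), np.uint8(162))), (310, (np.int64(-28), np.int64(-4), np.int64(-18)), (np.uint8(67), np.uint8(64), np.uint8(64))), (350, (np.int64(-4), np.int64(17), np.int64(-11)), (np.uint8(153), np.uint8(60), np.uint8(58))), (358, (np.int64(-5), np.int64(22), np.int64(-11)), (np.uint8(154), np.uint8(62), np.uint8(59))), (365, (np.int64(-5), np.int64(26), np.int64(-11)), (np.uint8(136), np.uint8(51), np.uint8(47)))]
256 [(268, (np.int64(8), np.int64(-31), np.int64(-3)), (np.uint8(71), np.uint8(65), np.uint8(63))), (275, (np.int64(-15), np.int64(-24), np.int64(-11)), (np.uint8(154), np.uint8(62), np.uint8(59))), (282, (np.int64(-1
[... 6211 characters left out ...]
64))), (282, (np.int64(-58), np.int64(-16), np.int64(-10)), (np.uint8(168), np.uint8(168), np.uint8(165))), (288, (np.int64(-60), np.int64(-13), np.int64(-11)), (np.uint8(168), np.uint8(168), np.uint8(165))), (295, (np.int64(-56), np.int64(-10), np.int64(-9)), (np.uint8(59), np.uint8(53), np.uint8(53))), (310, (np.int64(-28), np.int64(-5), np.int64(3)), (np.uint8(60), np.uint8(56), np.uint8(57))), (350, (np.int64(-61), np.int64(13), np.int64(-11)), (np.uint8(169), np.uint8(168), np.uint8(164))), (358, (np.int64(-59), np.int64(16), np.int64(-10)), (np.uint8(170), np.uint8(167), np.uint8(164))), (365, (np.int64(-60), np.int64(19), np.int64(-10)), (np.uint8(171), np.uint8(168), np.uint8(165)))]
```

{"fn": "step_arm", "kwargs": {"moves": [{"x": 0, "y": 0, "z": 0, "rx": -0.03, "ry": 0, "rz": 0, "grip": 0.2}, {"x": 0, "y": 0, "z": 0, "rx": -0.04, "ry": 0, "rz": 0, "grip": 0.2}, {"x": 0, "y": 0, "z": 0, "rx": -0.04, "ry": 0, "rz": 0, "grip": 0.2}]}}

```text
clock: 6.22
ee_pos: [0.6127, -0.0281, 0.2033]
tcp_rot: [0.545, 0.454, 0.54, -0.453]
force: [0.2, -0.6, -0.0]
gripper_width: 0.197
```

```bash
python3 go.py .612,-.028,.201,-26.7; python3 - <<'E'
from h import *
print(state()['torque'])
im,d,w=shot('wrist'); im2,_,_=shot('top')
a=cv2.resize(im[150:350,220:420],(400,400)); b=cv2.resize(im2[165:245,300:380],(400,400))
cv2.imwrite('pics/p3.png',np.hstack([a,b])[:,:,::-1])
E
```

```text
t 6.22 p [ 0.6127 -0.0281  0.2033] th -79.76 tiltfix ry,rz [ 0.0054 -0.0058] q [ 0.44  0.36 -0.64  1.69  0.24  1.16 -0.09] F [ 0.2 -0.6 -0. ] w 18.5
 x 2.3 y -0.7 z -0.2 rx -0.9261
[-0.01054484 -0.03759487 -0.03065528]
```

View pics/p3.png

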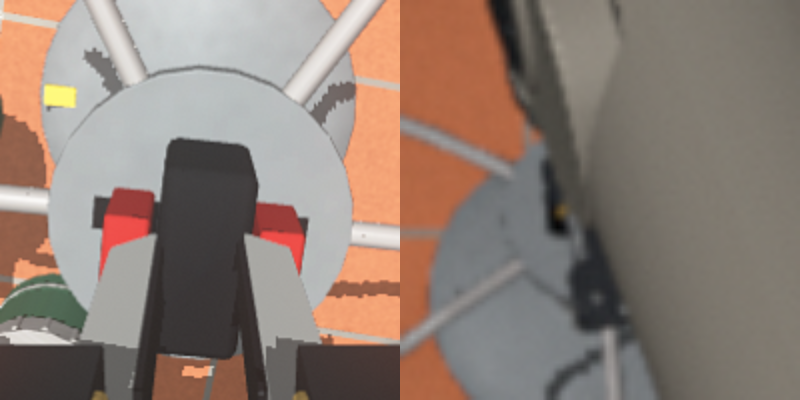

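```bash
python3 - <<'E'
from h import *
s=state(); im,d,w=shot('wrist'); M=R.from_quat(np.roll(s['tcp_rot'],-1)).as_matrix()
t=(w-s['ee_pos'])@M*1000
for u in (280,285,350,355,360):
    print('now',u,[(v,*t[v,u].round(0).astype(int)) for v in range(258,300,4)])
z=np.load('pics/w1.npz'); M=R.from_quat(np.roll([.508,.487,.518,-.487],-1)).as_matrix()
t=(z['w']-[.5638,.0031,.3291])@M*1000
for u in (205,215,222,226,415,425,440):
    print(u,[(v,*t[v,u].round(0).astype(int)) for v in range(262,330,8)])
print(state()['gripper_width'])
E
```

```text
now 280 [(258, np.int64(-25), np.int64(-20), np.int64(-13)), (262, np.int64(-25), np.int64(-20), np.int64(-11)), (266, np.int64(-25), np.int64(-20), np.int64(-9)), (270, np.int64(-26), np.int64(-20), np.int64(-7)), (274, np.int64(-40), np.int64(-18), np.int64(-10)), (278, np.int64(-46), np.int64(-18), np.int64(-10)), (282, np.int64(-51), np.int64(-17), np.int64(-10)), (286, np.int64(-55), np.int64(-17), np.int64(-10)), (290, np.int64(-59), np.int64(-16), np.int64(-10)), (294, np.int64(-64), np.int64(-16), np.int64(-10)), (298, np.int64(-67), np.int64(-16), np.int64(-10))]
now 285 [(258, np.int64(-24), np.int64(-17), np.int64(-13)), (262, np.int64(-26), np.int64(-17), np.int64(-11)), (266, np.int64(-26), np.int64(-17), np.int64(-9)), (270, np.int64(-35), np.int64(-16), np.int64(-10)), (274, np.int64(-41), np.int64(-16), np.int64(-10)), (278, np.int64(-46), np.int64(-15), np.int64(-10)), (282, np.int64(-51), np.int64(-15), np.int64(-10)), (286, np.int64(-54), np.int64(-15), np.int64(-10)), (290, np.int64(-59), np.int64(-14), np.int64(-10)), (294, np.int64(-63), np.int64(-14), np.int64(
[... 4333 characters left out ...]
(47), np.int64(-6)), (302, np.int64(-53), np.int64(47), np.int64(-2)), (310, np.int64(-55), np.int64(47), np.int64(1)), (318, np.int64(-54), np.int64(47), np.int64(6)), (326, np.int64(326), np.int64(165), np.int64(218))]
440 [(262, np.int64(327), np.int64(180), np.int64(112)), (270, np.int64(328), np.int64(181), np.int64(125)), (278, np.int64(-46), np.int64(55), np.int64(-10)), (286, np.int64(-55), np.int64(53), np.int64(-10)), (294, np.int64(-63), np.int64(50), np.int64(-10)), (302, np.int64(-69), np.int64(49), np.int64(-9)), (310, np.int64(-74), np.int64(47), np.int64(-8)), (318, np.int64(-74), np.int64(47), np.int64(-5)), (326, np.int64(-74), np.int64(48), np.int64(-1))]
0.197864695060024
```

The wrist depth shows the finger ends about 31 mm behind the reported TCP. The jaws closed to 18 mm just above the bar without touching it, which confirms this. I'll take the real tip as TCP + 31 mm in height and redo the pinch lower.

{"fn": "step_arm", "kwargs": {"moves": [{"x": -5, "y": 0, "z": 0, "rx": 0.05, "ry": 0.005, "rz": -0.005, "grip": 0.8}, {"x": 0, "y": 0, "z": 0, "rx": 0.05, "ry": 0, "rz": 0, "grip": 0.8}, {"x": 0, "y": 0, "z": 0, "rx": 0.015, "ry": 0, "rz": 0, "grip": 0.8}, {"x": 0, "y": 0, "z": 0, "rx": 0, "ry": 0, "rz": 0, "grip": 0.8}, {"x": 0, "y": 0, "z": 0, "rx": 0, "ry": 0, "rz": 0, "grip": 0.8}, {"x": 0, "y": 0, "z": 0, "rx": 0, "ry": 0, "rz": 0, "grip": 0.8}, {"x": 0, "y": 0, "z": 0, "rx": 0, "ry": 0, "rz": 0, "grip": 0.8}, {"x": 0, "y": 0, "z": 0, "rx": 0, "ry": 0, "rz": 0, "grip": 0.8}]}}

```text
clock: 7.38
ee_pos: [0.6125, -0.0282, 0.2082]
tcp_rot: [0.514, 0.485, 0.514, -0.485]
force: [0.5, -0.3, 0.7]
gripper_width: 0.802
```

```bash
python3 go.py .612,-.028,.172,-86.5
```

```text
t 7.38 p [ 0.6125 -0.0282  0.2082] th -86.66 tiltfix ry,rz [-0.0002 -0.0004] q [ 0.43  0.36 -0.62  1.68  0.22  1.17 -0.19] F [ 0.5 -0.3  0.7] w 75.4
 x 36.2 y -0.5 z -0.2 rx -0.0027
```

{"fn": "step_arm", "kwargs": {"moves": [{"x": 12, "y": 0, "z": 0, "rx": 0, "ry": 0, "rz": 0, "grip": 0.8}, {"x": 12, "y": 0, "z": 0, "rx": 0, "ry": 0, "rz": 0, "grip": 0.8}, {"x": 9, "y": 0, "z": 0, "rx": 0, "ry": 0, "rz": 0, "grip": 0.8}, {"x": 3, "y": 0, "z": 0, "rx": 0, "ry": 0, "rz": 0, "grip": 0.8}, {"x": 0, "y": 0, "z": 0, "rx": 0, "ry": 0, "rz": 0, "grip": 0.3}, {"x": 0, "y": 0, "z": 0, "rx": 0, "ry": 0, "rz": 0, "grip": 0.3}, {"x": 0, "y": 0, "z": 0, "rx": 0, "ry": 0, "rz": 0, "grip": 0.3}, {"x": 0, "y": 0, "z": 0, "rx": 0, "ry": 0, "rz": 0, "grip": 0.3}, {"x": 0, "y": 0, "z": 0, "rx": 0, "ry": 0, "rz": 0, "grip": 0.3}, {"x": 0, "y": 0, "z": 0, "rx": 0, "ry": 0, "rz": 0, "grip": 0.3}, {"x": 0, "y": 0, "z": 0, "rx": 0, "ry": 0, "rz": 0, "grip": 0.3}, {"x": 0, "y": 0, "z": 0, "rx": 0, "ry": 0, "rz": 0, "grip": 0.3}], "grip_force": 25}}

```text
clock: 8.88
ee_pos: [0.6129, -0.0281, 0.1693]
tcp_rot: [0.515, 0.486, 0.514, -0.485]
force: [1.7, 0.6, -1.7]
gripper_width: 0.333
```

```bash
python3 go.py .612,-.028,.172,-26.7
```

```text
t 8.88 p [ 0.6129 -0.0281  0.1693] th -86.64 tiltfix ry,rz [-0.0004 -0.001 ] q [ 0.42  0.39 -0.61  1.73  0.25  1.1  -0.21] F [ 1.7  0.6 -1.7] w 31.3
 x -2.7 y -0.9 z -0.2 rx -1.0462
```

{"fn": "step_arm", "kwargs": {"moves": [{"x": 0, "y": 0, "z": 0, "rx": 0, "ry": 0, "rz": 0, "grip": 0.3}, {"x": 0, "y": 0, "z": 0, "rx": -0.02, "ry": 0, "rz": 0, "grip": 0.3}, {"x": 0, "y": 0, "z": 0, "rx": -0.04, "ry": 0, "rz": 0, "grip": 0.3}, {"x": 0, "y": 0, "z": 0, "rx": -0.06, "ry": 0, "rz": 0, "grip": 0.3}, {"x": 0, "y": 0, "z": 0, "rx": -0.06, "ry": 0, "rz": 0, "grip": 0.3}, {"x": 0, "y": 0, "z": 0, "rx": -0.06, "ry": 0, "rz": 0, "grip": 0.3}, {"x": 0, "y": 0, "z": 0, "rx": -0.06, "ry": 0, "rz": 0, "grip": 0.3}, {"x": 0, "y": 0, "z": 0, "rx": -0.06, "ry": 0, "rz": 0, "grip": 0.3}]}}

```text
clock: 9.88
ee_pos: [0.6127, -0.0282, 0.1692]
tcp_rot: [0.596, 0.38, 0.596, -0.38]
force: [2.3, -0.0, -3.3]
gripper_width: 0.335
```

```bash
python3 go.py .612,-.028,.172,-26.7; python3 - <<'E'
from h import *
print(state()['torque'])
im,d,w=shot('wrist','p4.png')
im=im[100:400,150:550]; cv2.imwrite('pics/p4.png',im[:,:,::-1])
E
```

```text
t 9.88 p [ 0.6127 -0.0282  0.1692] th -65.05 tiltfix ry,rz [-0.     -0.0007] q [ 0.47  0.41 -0.69  1.72  0.29  1.11  0.13] F [ 2.3 -0.  -3.3] w 31.5
 x -2.8 y -0.6 z -0.4 rx -0.6693
[ 0.01372055 -0.39049912 -0.08513281]
```

View pics/p4.png

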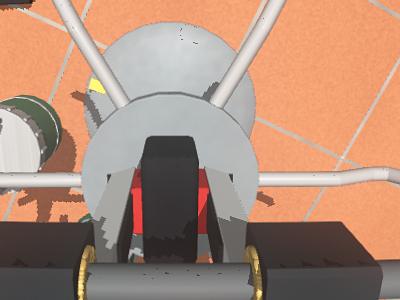

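{"fn": "step_arm", "kwargs": {"moves": [{"x": 0, "y": 0, "z": 0, "rx": -0.06, "ry": 0, "rz": 0, "grip": 0.3}, {"x": 0, "y": 0, "z": 0, "rx": -0.06, "ry": 0, "rz": 0, "grip": 0.3}, {"x": 0, "y": 0, "z": 0, "rx": -0.06, "ry": 0, "rz": 0, "grip": 0.3}, {"x": 0, "y": 0, "z": 0, "rx": -0.06, "ry": 0, "rz": 0, "grip": 0.3}, {"x": 0, "y": 0, "z": 0, "rx": -0.06, "ry": 0, "rz": 0, "grip": 0.3}, {"x": 0, "y": 0, "z": 0, "rx": -0.06, "ry": 0, "rz": 0, "grip": 0.3}, {"x": 0, "y": 0, "z": 0, "rx": -0.06, "ry": 0, "rz": 0, "grip": 0.3}, {"x": 0, "y": 0, "z": 0, "rx": -0.06, "ry": 0, "rz": 0, "grip": 0.3}, {"x": 0, "y": 0, "z": 0, "rx": -0.06, "ry": 0, "rz": 0, "grip": 0.3}, {"x": 0, "y": 0, "z": 0, "rx": -0.06, "ry": 0, "rz": 0, "grip": 0.3}, {"x": 0, "y": 0, "z": 0, "rx": -0.04, "ry": 0, "rz": 0, "grip": 0.3}, {"x": 0, "y": 0, "z": 0, "rx": 0, "ry": 0, "rz": 0, "grip": 0.3}, {"x": 0, "y": 0, "z": 0, "rx": 0, "ry": 0, "rz": 0, "grip": 0.3}]}}

```text
clock: 11.55
ee_pos: [0.6125, -0.0283, 0.1692]
tcp_rot: [0.687, 0.167, 0.687, -0.167]
force: [2.2, 1.1, -2.2]
gripper_width: 0.334
```

```bash
python3 go.py .612,-.028,.172,-26.7
```

```text
t 11.55 p [ 0.6125 -0.0283  0.1692] th -27.33 tiltfix ry,rz [ 0.0002 -0.0004] q [ 0.57  0.45 -0.82  1.72  0.36  1.14  0.73] F [ 2.2  1.1 -2.2] w 31.4
 x -2.8 y 0.1 z -0.6 rx -0.0111
```

{"fn": "step_arm", "kwargs": {"moves": [{"x": 0, "y": 0, "z": 0, "rx": -0.011, "ry": 0, "rz": 0, "grip": 0.3}, {"x": 0, "y": 0, "z": 0, "rx": 0, "ry": 0, "rz": 0, "grip": 0.8}, {"x": 0, "y": 0, "z": 0, "rx": 0, "ry": 0, "rz": 0, "grip": 0.8}, {"x": 0, "y": 0, "z": 0, "rx": 0, "ry": 0, "rz": 0, "grip": 0.8}, {"x": 0, "y": 0, "z": 0, "rx": 0, "ry": 0, "rz": 0, "grip": 0.8}, {"x": 0, "y": 0, "z": 0, "rx": 0, "ry": 0, "rz": 0, "grip": 0.8}, {"x": 0, "y": 0, "z": 0, "rx": 0, "ry": 0, "rz": 0, "grip": 0.8}, {"x": -20, "y": 0, "z": 0, "rx": 0, "ry": 0, "rz": 0, "grip": 0.8}, {"x": -30, "y": 0, "z": 0, "rx": 0, "ry": 0, "rz": 0, "grip": 0.8}, {"x": -30, "y": 0, "z": 0, "rx": 0, "ry": 0, "rz": 0, "grip": 0.8}, {"x": 0, "y": 0, "z": 0, "rx": 0, "ry": 0, "rz": 0, "grip": 0.8}]}}

```text
clock: 12.92
ee_pos: [0.6128, -0.0279, 0.2565]
tcp_rot: [0.689, 0.164, 0.687, -0.163]
force: [0.1, -0.9, -0.4]
gripper_width: 0.801
```

```bash
python3 go.py .43,.27,.24,-23; python3 - <<'E'
from h import *
im,d,w=shot('wrist')
m=(w[...,2]>.222)&(w[...,2]<.24)&(np.hypot(w[...,0]-.611,w[...,1]+.028)<.05)
hsv=cv2.cvtColor(im,cv2.COLOR_RGB2HSV); red=m&((hsv[...,0]<6)|(hsv[...,0]>174))&(hsv[...,1]>150)
n,l,st,c=cv2.connectedComponentsWithStats(red.astype(np.uint8)); C=[]
for i in range(1,n):
    if st[i,4]>50: C.append(w[l==i].mean(0)); print(st[i,4],C[-1].round(4))
e=C[1]-C[0]; print(np.linalg.norm(e),np.degrees(np.arctan2(e[1],e[0])),(C[0]+C[1])/2)
E
```

```text
t 12.93 p [ 0.6128 -0.0279  0.2565] th -26.71 tiltfix ry,rz [ 0.002  -0.0011] q [ 0.6   0.38 -0.85  1.61  0.29  1.29  0.8 ] F [ 0.1 -0.9 -0.4] w 75.3
 x 16.5 y 183.9 z -297.2 rx -0.0648
603 [ 0.6032 -0.0452  0.2281]
588 [ 0.6209 -0.0096  0.2282]
0.039744830415531084 63.551091114022064 [ 0.61208159 -0.02740835  0.22819002]
```

Tabs are sprung out (39.7 mm between centres, as at the start) and the head is locked at 60°, so hook5 is at the front. Next is can B.

{"fn": "step_arm", "kwargs": {"moves": [{"x": 0, "y": 8, "z": -14, "rx": -0.03, "ry": 0, "rz": 0, "grip": 0.8}, {"x": 0, "y": 18, "z": -30, "rx": -0.03, "ry": 0, "rz": 0, "grip": 0.8}, {"x": 0, "y": 22, "z": -35, "rx": 0, "ry": 0, "rz": 0, "grip": 0.8}, {"x": 0, "y": 22, "z": -35, "rx": 0, "ry": 0, "rz": 0, "grip": 0.8}, {"x": 0, "y": 22, "z": -35, "rx": 0, "ry": 0, "rz": 0, "grip": 0.8}, {"x": 0, "y": 22, "z": -35, "rx": 0, "ry": 0, "rz": 0, "grip": 0.8}, {"x": 0, "y": 22, "z": -35, "rx": 0, "ry": 0, "rz": 0, "grip": 0.8}, {"x": 0, "y": 22, "z": -35, "rx": 0, "ry": 0, "rz": 0, "grip": 0.8}, {"x": 0, "y": 18, "z": -30, "rx": 0, "ry": 0, "rz": 0, "grip": 0.8}, {"x": 0, "y": 8, "z": -13, "rx": 0, "ry": 0, "rz": 0, "grip": 0.8}, {"x": 0, "y": 0, "z": 0, "rx": 0, "ry": 0, "rz": 0, "grip": 0.8}]}}

```text
clock: 14.35
ee_pos: [0.3935, 0.2708, 0.2502]
tcp_rot: [0.692, 0.133, 0.697, -0.137]
force: [0.6, -0.2, 0.1]
gripper_width: 0.804
```

```bash
cat > look.py <<'E'
from m import *; from go import go
import sys
x,y=map(float,sys.argv[1:3])
im,d,w=shot('wrist',sys.argv[3] if len(sys.argv)>3 else None)
print('wrist',blob(w,(x,y)))
m=(np.hypot(w[...,0]-x,w[...,1]-y)<.06)&(w[...,2]>.055)&(w[...,2]<.07)
if m.sum()>100: print('lid',cv2.minEnclosingCircle(w[m][:,:2].astype(np.float32)),m.sum(),im[m].mean(0).round())
p=np.where(m|((np.hypot(w[...,0]-x,w[...,1]-y)<.045)&(w[...,2]>.085)),1,0)
go()
E
python3 look.py .4075 .304; python3 - <<'E'
from m import *
im,d,w=shot('top')
for c in((.4075,.304),(.582,.33),(.602,-.329),(.429,-.31)): print(blob(w,c))
E
```

```text
wrist [4.08700e-01 3.04600e-01 5.00000e-02 1.44000e-02 6.90036e+01 7.63000e+02
 1.20200e-01]
lid ((0.40883201360702515, 0.30462852120399475), 0.0313546322286129) 1809 [224. 186. 106.]
t 14.4 p [0.394  0.2702 0.2502] th -22.1 tiltfix ry,rz [-0.0058  0.0064] q [ 0.28  0.15 -1.09  1.88  0.14  1.2   0.33] F [-0.2 -0.   0. ] w 75.2
None
[5.823000e-01 3.296000e-01 5.000000e-02 1.360000e-02 1.222811e+02
 1.050000e+02 1.261000e-01]
[ 6.018000e-01 -3.291000e-01  5.090000e-02  1.360000e-02  1.071328e+02
  1.160000e+02  1.232000e-01]
[ 4.28700e-01 -3.09900e-01  4.98000e-02  1.32000e-02  5.54205e+01
  1.08000e+02  1.26200e-01]
```

```bash
python3 go.py .4088,.3046,.18,-22 .4088,.3046,.051,-22
```

```text
t 14.45 p [0.3945 0.2697 0.2502] th -22.18 tiltfix ry,rz [-0.0059  0.0063] q [ 0.29  0.15 -1.09  1.88  0.14  1.2   0.33] F [-0.4 -0.2  0.4] w 75.3
 x 70.2 y 37.7 z 0.0 rx -0.0032
 x 129.0 y 0.0 z 0.0 rx -0.0000
```

{"fn": "step_arm", "kwargs": {"moves": [{"x": 15, "y": 13, "z": 0, "rx": 0, "ry": -0.006, "rz": 0.006, "grip": 0.8}, {"x": 25, "y": 15, "z": 0, "rx": 0, "ry": 0, "rz": 0, "grip": 0.8}, {"x": 25, "y": 9, "z": 0, "rx": 0, "ry": 0, "rz": 0, "grip": 0.8}, {"x": 8, "y": 0, "z": 0, "rx": 0, "ry": 0, "rz": 0, "grip": 0.8}, {"x": 0, "y": 0, "z": 0, "rx": 0, "ry": 0, "rz": 0, "grip": 0.8}]}}

```text
clock: 15.08
ee_pos: [0.4136, 0.2989, 0.1744]
tcp_rot: [0.693, 0.139, 0.693, -0.14]
force: [0.2, 0.1, -0.1]
gripper_width: 0.799
```

```bash
python3 go.py .4088,.3046,.051,-22
```

```text
t 15.07 p [0.4136 0.2989 0.1744] th -22.73 tiltfix ry,rz [0.0001 0.0018] q [ 0.14  0.31 -1.05  1.92  0.3   1.08  0.14] F [ 0.2  0.1 -0.1] w 75.1
 x 123.4 y 3.4 z -6.6 rx -0.0127
```

{"fn": "step_arm", "kwargs": {"moves": [{"x": 8, "y": 3, "z": -5, "rx": -0.012, "ry": 0, "rz": 0, "grip": 0.8}, {"x": 20, "y": 0, "z": 0, "rx": 0, "ry": 0, "rz": 0, "grip": 0.8}, {"x": 22, "y": 0, "z": 0, "rx": 0, "ry": 0, "rz": 0, "grip": 0.8}, {"x": 22, "y": 0, "z": 0, "rx": 0, "ry": 0, "rz": 0, "grip": 0.8}, {"x": 20, "y": 0, "z": 0, "rx": 0, "ry": 0, "rz": 0, "grip": 0.8}, {"x": 15, "y": 0, "z": 0, "rx": 0, "ry": 0, "rz": 0, "grip": 0.8}, {"x": 7, "y": 0, "z": 0, "rx": 0, "ry": 0, "rz": 0, "grip": 0.8}, {"x": 0, "y": 0, "z": 0, "rx": 0, "ry": 0, "rz": 0, "grip": 0.8}]}}

```text
clock: 16.08
ee_pos: [0.411, 0.3025, 0.0546]
tcp_rot: [0.695, 0.135, 0.693, -0.136]
force: [0.1, 0.3, -0.6]
gripper_width: 0.795
```

```bash
python3 go.py .4088,.3046,.051,-22
```

```text
t 16.07 p [0.411  0.3025 0.0546] th -22.08 tiltfix ry,rz [0.0027 0.0008] q [ 0.01  0.47 -0.94  2.04  0.5   0.88 -0.03] F [ 0.1  0.3 -0.6] w 74.7
 x 3.6 y 1.1 z -2.8 rx -0.0014
```

{"fn": "step_arm", "kwargs": {"moves": [{"x": 3, "y": 1, "z": -2.5, "rx": 0, "ry": 0.002, "rz": 0, "grip": 0.7}, {"x": 0, "y": 0, "z": 0, "rx": 0, "ry": 0, "rz": 0, "grip": 0.4}, {"x": 0, "y": 0, "z": 0, "rx": 0, "ry": 0, "rz": 0, "grip": 0.4}, {"x": 0, "y": 0, "z": 0, "rx": 0, "ry": 0, "rz": 0, "grip": 0.4}, {"x": 0, "y": 0, "z": 0, "rx": 0, "ry": 0, "rz": 0, "grip": 0.4}, {"x": 0, "y": 0, "z": 0, "rx": 0, "ry": 0, "rz": 0, "grip": 0.4}, {"x": -8, "y": 0, "z": 0, "rx": 0, "ry": 0, "rz": 0, "grip": 0.4}, {"x": -18, "y": 0, "z": 0, "rx": 0, "ry": 0, "rz": 0, "grip": 0.4}, {"x": -25, "y": 0, "z": 0, "rx": 0, "ry": 0, "rz": 0, "grip": 0.4}, {"x": -25, "y": 0, "z": 0, "rx": 0, "ry": 0, "rz": 0, "grip": 0.4}, {"x": -25, "y": 0, "z": 0, "rx": 0, "ry": 0, "rz": 0, "grip": 0.4}, {"x": -15, "y": 0, "z": 0, "rx": 0, "ry": 0, "rz": 0, "grip": 0.4}, {"x": 0, "y": 0, "z": 0, "rx": 0, "ry": 0, "rz": 0, "grip": 0.4}], "grip_force": 20}}

```text
clock: 17.7
ee_pos: [0.4092, 0.3058, 0.178]
tcp_rot: [0.696, 0.136, 0.693, -0.134]
force: [0.3, 0.2, -2.1]
gripper_width: 0.49
```

```bash
python3 go.py .43,-.035,.17,3.5
```

```text
t 17.7 p [0.4092 0.3058 0.178 ] th -22.02 tiltfix ry,rz [ 0.0039 -0.0027] q [ 0.14  0.3  -1.06  1.92  0.3   1.08  0.14] F [ 0.3  0.2 -2.1] w 46.0
 x 8.0 y -308.2 z 147.1 rx -0.4455
```

{"fn": "step_arm", "kwargs": {"moves": [{"x": 0, "y": 0, "z": 0, "rx": -0.04, "ry": 0, "rz": 0, "grip": 0.4}, {"x": 0, "y": 0, "z": 0, "rx": -0.08, "ry": 0, "rz": 0, "grip": 0.4}, {"x": 0, "y": 0, "z": 0, "rx": -0.1, "ry": 0, "rz": 0, "grip": 0.4}, {"x": 0, "y": 0, "z": 0, "rx": -0.1, "ry": 0, "rz": 0, "grip": 0.4}, {"x": 0, "y": 0, "z": 0, "rx": -0.08, "ry": 0, "rz": 0, "grip": 0.4}, {"x": 0, "y": -10, "z": 0, "rx": -0.04, "ry": 0, "rz": 0, "grip": 0.4}, {"x": 1, "y": -20, "z": 1, "rx": 0, "ry": 0, "rz": 0, "grip": 0.4}, {"x": 1, "y": -30, "z": 1, "rx": 0, "ry": 0, "rz": 0, "grip": 0.4}, {"x": 1, "y": -32, "z": 1, "rx": 0, "ry": 0, "rz": 0, "grip": 0.4}, {"x": 1, "y": -32, "z": 1, "rx": 0, "ry": 0, "rz": 0, "grip": 0.4}, {"x": 1, "y": -32, "z": 1, "rx": 0, "ry": 0, "rz": 0, "grip": 0.4}, {"x": 1, "y": -32, "z": 1, "rx": 0, "ry": 0, "rz": 0, "grip": 0.4}, {"x": 1, "y": -32, "z": 1, "rx": 0, "ry": 0, "rz": 0, "grip": 0.4}, {"x": 1, "y": -32, "z": 1, "rx": 0, "ry": 0, "rz": 0, "grip": 0.4}, {"x": 1, "y": -32, "z": 1, "rx": 0, "ry": 0, "rz": 0, "grip": 0.4}, {"x": 0, "y": -28, "z": 1, "rx": 0, "ry": 0, "rz": 0, "grip": 0.4}, {"x": 0, "y": -18, "z": 0, "rx": 0, "ry": 0, "rz": 0, "grip": 0.4}, {"x": 0, "y": -8, "z": 0, "rx": 0, "ry": 0, "rz": 0, "grip": 0.4}, {"x": 0, "y": 0, "z": 0, "rx": 0, "ry": 0, "rz": 0, "grip": 0.4}]}}

```text
clock: 20.08
ee_pos: [0.4419, -0.0422, 0.1538]
tcp_rot: [0.699, -0.037, 0.713, 0.04]
force: [0.3, -0.0, -0.9]
gripper_width: 0.492
```

```bash
python3 go.py .44,-.038,.1595,3.5 .4988,-.0345,.1595,3.5 .4988,-.0345,.1345,3.5; python3 - <<'E'
from h import *
im,d,w=shot('scene'); im2,_,_=shot('wrist')
a=im[180:380,180:430]; a=cv2.resize(a,(500,400)); b=cv2.resize(im2[100:400,150:500],(467,400))[:,:300]
cv2.imwrite('pics/p5.png',np.hstack([a,cv2.resize(im2[80:440],(711,400))[:,200:500]])[:,:,::-1])
E
```

```text
t 20.07 p [ 0.4419 -0.0422  0.1538] th 6.22 tiltfix ry,rz [-0.0189 -0.0044] q [ 0.93  0.2  -1.06  2.06  0.21  1.01  1.44] F [ 0.3 -0.  -0.9] w 46.2
 x -5.7 y 4.4 z -1.4 rx 0.0475
 x -0.0 y -0.1 z 58.9 rx -0.0000
 x 25.0 y 0.0 z 0.0 rx -0.0000
```

View pics/p5.png

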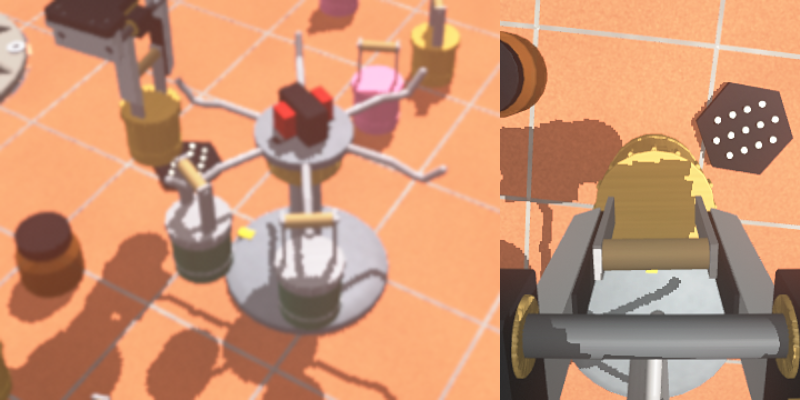

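{"fn": "step_arm", "kwargs": {"moves": [{"x": -8, "y": 3, "z": 0, "rx": 0.04, "ry": -0.018, "rz": -0.004, "grip": 0.4}, {"x": 0, "y": 0, "z": 0, "rx": 0.005, "ry": 0, "rz": 0, "grip": 0.4}, {"x": 0, "y": 0, "z": 0, "rx": 0, "ry": 0, "rz": 0, "grip": 0.4}]}}

```text
clock: 20.55
ee_pos: [0.4418, -0.0367, 0.1629]
tcp_rot: [0.707, -0.023, 0.706, 0.022]
force: [0.7, -0.5, -2.1]
gripper_width: 0.487
```

```bash
python3 go.py .44,-.038,.1595,3.5 .4988,-.0345,.1595,3.5 .4988,-.0345,.1345,3.5; python3 - <<'E'
from h import *
s=state(); im,d,w=shot('wrist'); x,y=s['ee_pos'][:2]
m=(np.hypot(w[...,0]-x,w[...,1]-y)<.012)&(w[...,2]<.3); p=w[m]; print('roller',len(p),np.percentile(p[:,2],[50,90,98]),p[p[:,2]>p[:,2].max()-.006].mean(0))
m=(np.hypot(w[...,0]-.47,w[...,1]+.036)<.02)&(w[...,2]>.19)&(w[...,2]<.25);p=w[m]
if len(p):print('tip',len(p),p.mean(0),p.max(0),p.min(0))
E
```

```text
t 20.55 p [ 0.4418 -0.0367  0.1629] th 3.65 tiltfix ry,rz [0.0014 0.001 ] q [ 0.94  0.17 -1.07  2.07  0.18  1.    1.42] F [ 0.7 -0.5 -2.1] w 45.8
 x 3.4 y -1.1 z -1.9 rx 0.0026
 x -0.0 y -0.1 z 58.9 rx -0.0000
 x 25.0 y 0.0 z 0.0 rx -0.0000
roller 2963 [0.22133357 0.22782178 0.22849527] [ 0.43933749 -0.03693484  0.22678921]
tip 164 [ 0.47558387 -0.03691715  0.20453161] [ 0.48038286 -0.03307846  0.20732328] [ 0.47312273 -0.04078112  0.20073326]
```

{"fn": "step_arm", "kwargs": {"moves": [{"x": 0, "y": -1, "z": 8, "rx": 0, "ry": 0, "rz": 0, "grip": 0.4}, {"x": 0, "y": 0, "z": 14, "rx": 0, "ry": 0, "rz": 0, "grip": 0.4}, {"x": 0, "y": 0, "z": 16, "rx": 0, "ry": 0, "rz": 0, "grip": 0.4}, {"x": 0, "y": 0, "z": 12, "rx": 0, "ry": 0, "rz": 0, "grip": 0.4}, {"x": 0, "y": 0, "z": 6, "rx": 0, "ry": 0, "rz": 0, "grip": 0.4}, {"x": 0, "y": 0, "z": 0, "rx": 0, "ry": 0, "rz": 0, "grip": 0.4}]}}

```text
clock: 21.35
ee_pos: [0.5027, -0.0335, 0.1622]
tcp_rot: [0.707, -0.022, 0.707, 0.023]
force: [0.0, 0.3, -2.0]
gripper_width: 0.489
```

```bash
python3 go.py .4988,-.0345,.136,3.5
```

```text
t 21.35 p [ 0.5027 -0.0335  0.1622] th 3.67 tiltfix ry,rz [ 0.0007 -0.0008] q [ 0.82  0.3  -1.02  1.95  0.3   1.05  1.3 ] F [ 0.   0.3 -2. ] w 45.9
 x 26.2 y -0.7 z -3.9 rx 0.0029
```

{"fn": "step_arm", "kwargs": {"moves": [{"x": 6, "y": 0, "z": -2, "rx": 0, "ry": 0, "rz": 0, "grip": 0.4}, {"x": 8, "y": 0, "z": 0, "rx": 0, "ry": 0, "rz": 0, "grip": 0.4}, {"x": 6, "y": 0, "z": 0, "rx": 0, "ry": 0, "rz": 0, "grip": 0.4}, {"x": 3, "y": 0, "z": 0, "rx": 0, "ry": 0, "rz": 0, "grip": 0.4}, {"x": 0, "y": 0, "z": 0, "rx": 0, "ry": 0, "rz": 0, "grip": 0.4}]}}

```text
clock: 21.98
ee_pos: [0.4993, -0.0342, 0.1373]
tcp_rot: [0.707, -0.023, 0.707, 0.022]
force: [-0.1, 0.5, -0.7]
gripper_width: 0.489
```

```bash
python3 go.py .4988,-.0345,.1355,3.5; python3 - <<'E'
from h import *
s=state(); im,d,w=shot('wrist'); x,y=s['ee_pos'][:2]
m=(np.hypot(w[...,0]-x,w[...,1]-y)<.012)&(w[...,2]<.3); p=w[m]; print('roller',len(p),np.percentile(p[:,2],[50,90,98]),p[p[:,2]>p[:,2].max()-.006].mean(0))
E
```

```text
t 21.98 p [ 0.4993 -0.0342  0.1373] th 3.65 tiltfix ry,rz [-0.0002  0.0002] q [ 0.8   0.33 -1.01  1.98  0.33  1.    1.27] F [-0.1  0.5 -0.7] w 46.0
 x 1.8 y -0.3 z -0.5 rx 0.0026
roller 2617 [0.19869634 0.20227831 0.20293427] [ 0.4969892  -0.034227    0.20126806]
```

{"fn": "step_arm", "kwargs": {"moves": [{"x": 2, "y": 0, "z": 0, "rx": 0, "ry": 0, "rz": 0, "grip": 0.4}, {"x": 0, "y": 0, "z": 0, "rx": 0, "ry": 0, "rz": 0, "grip": 0.65}, {"x": 0, "y": 0, "z": 0, "rx": 0, "ry": 0, "rz": 0, "grip": 0.65}, {"x": 0, "y": 0, "z": 0, "rx": 0, "ry": 0, "rz": 0, "grip": 0.65}, {"x": -8, "y": 0, "z": 0, "rx": 0, "ry": 0, "rz": 0, "grip": 0.65}, {"x": -18, "y": 0, "z": 0, "rx": 0, "ry": 0, "rz": 0, "grip": 0.65}, {"x": -25, "y": 0, "z": 0, "rx": 0, "ry": 0, "rz": 0, "grip": 0.65}, {"x": -25, "y": 0, "z": 0, "rx": 0.05, "ry": 0, "rz": 0, "grip": 0.65}, {"x": -20, "y": 0, "z": 0, "rx": 0.1, "ry": 0, "rz": 0, "grip": 0.8}, {"x": 0, "y": 0, "z": 0, "rx": 0.12, "ry": 0, "rz": 0, "grip": 0.8}, {"x": 0, "y": 0, "z": 0, "rx": 0.12, "ry": 0, "rz": 0, "grip": 0.8}, {"x": 0, "y": 0, "z": 0, "rx": 0.1, "ry": 0, "rz": 0, "grip": 0.8}, {"x": 0, "y": 0, "z": 0, "rx": 0.03, "ry": 0, "rz": 0, "grip": 0.8}]}}

```text
clock: 23.65
ee_pos: [0.5016, -0.0324, 0.2455]
tcp_rot: [0.691, 0.165, 0.685, -0.165]
force: [-0.6, 0.3, 0.4]
gripper_width: 0.799
```

```bash
python3 go.py .6122,-.0277,.235,-26.5 .6122,-.0277,.169,-26.5; python3 - <<'E'
from m import *
im,d,w=shot('wrist'); print(blob(w,(.4988,-.0345),zmin=.175,zmax=.215))
E
```

```text
t 23.65 p [ 0.5016 -0.0324  0.2455] th -26.94 tiltfix ry,rz [ 0.0084 -0.0024] q [ 0.83  0.17 -0.98  1.86  0.16  1.18  0.89] F [-0.6  0.3  0.4] w 75.1
 x 10.5 y 54.3 z 96.5 rx -0.0076
 x 66.0 y 0.0 z 0.0 rx -0.0000
[ 5.08200e-01 -3.68000e-02  5.83000e-02  5.08000e-02 -1.79361e+02
  2.13900e+03  2.07700e-01]
```

{"fn": "step_arm", "kwargs": {"moves": [{"x": 0, "y": 7, "z": 12, "rx": 0, "ry": 0.008, "rz": -0.002, "grip": 0.8}, {"x": 0, "y": 13, "z": 22, "rx": 0, "ry": 0, "rz": 0, "grip": 0.8}, {"x": 0, "y": 14, "z": 25, "rx": 0, "ry": 0, "rz": 0, "grip": 0.8}, {"x": 0, "y": 12, "z": 22, "rx": 0, "ry": 0, "rz": 0, "grip": 0.8}, {"x": 0, "y": 5, "z": 10, "rx": 0, "ry": 0, "rz": 0, "grip": 0.8}, {"x": 0, "y": 0, "z": 0, "rx": 0, "ry": 0, "rz": 0, "grip": 0.8}]}}

```text
clock: 24.45
ee_pos: [0.6123, -0.0283, 0.2457]
tcp_rot: [0.688, 0.163, 0.689, -0.163]
force: [0.7, 0.5, 0.1]
gripper_width: 0.792
```

```bash
python3 go.py .6122,-.0277,.170,-26.5
```

```text
t 24.45 p [ 0.6123 -0.0283  0.2457] th -26.62 tiltfix ry,rz [-0.0014 -0.0004] q [ 0.64  0.41 -0.93  1.62  0.33  1.28  0.77] F [0.7 0.5 0.1] w 74.5
 x 75.7 y 0.5 z -0.3 rx -0.0022
```

Right on. Lower, pinch, and turn in one call.

{"fn": "step_arm", "kwargs": {"moves": [{"x": 15, "y": 0, "z": 0, "rx": 0, "ry": 0, "rz": 0, "grip": 0.8}, {"x": 20, "y": 0, "z": 0, "rx": 0, "ry": 0, "rz": 0, "grip": 0.8}, {"x": 20, "y": 0, "z": 0, "rx": 0, "ry": 0, "rz": 0, "grip": 0.8}, {"x": 13, "y": 0, "z": 0, "rx": 0, "ry": 0, "rz": 0, "grip": 0.8}, {"x": 5, "y": 0, "z": 0, "rx": 0, "ry": 0, "rz": 0, "grip": 0.3}, {"x": 0, "y": 0, "z": 0, "rx": 0, "ry": 0, "rz": 0, "grip": 0.3}, {"x": 0, "y": 0, "z": 0, "rx": 0, "ry": 0, "rz": 0, "grip": 0.3}, {"x": 0, "y": 0, "z": 0, "rx": 0, "ry": 0, "rz": 0, "grip": 0.3}, {"x": 0, "y": 0, "z": 0, "rx": 0, "ry": 0, "rz": 0, "grip": 0.3}, {"x": 0, "y": 0, "z": 0, "rx": 0, "ry": 0, "rz": 0, "grip": 0.3}, {"x": 0, "y": 0, "z": 0, "rx": 0, "ry": 0, "rz": 0, "grip": 0.3}, {"x": 0, "y": 0, "z": 0, "rx": 0, "ry": 0, "rz": 0, "grip": 0.3}], "grip_force": 25}}

```text
clock: 25.95
ee_pos: [0.6105, -0.0274, 0.1674]
tcp_rot: [0.688, 0.163, 0.689, -0.162]
force: [2.6, 2.4, -6.7]
gripper_width: 0.334
```

```bash
python3 go.py .6122,-.0277,.170,33.5
```

```text
t 25.95 p [ 0.6105 -0.0274  0.1674] th -26.54 tiltfix ry,rz [-0.0014 -0.0011] q [ 0.62  0.47 -0.9   1.72  0.4   1.15  0.71] F [ 2.6  2.4 -6.7] w 31.4
 x -2.6 y 0.5 z 1.6 rx -1.0480
```

{"fn": "step_arm", "kwargs": {"moves": [{"x": -2, "y": 0, "z": 0, "rx": -0.02, "ry": 0, "rz": 0, "grip": 0.3}, {"x": 0, "y": 0, "z": 0, "rx": -0.04, "ry": 0, "rz": 0, "grip": 0.3}, {"x": 0, "y": 0, "z": 0, "rx": -0.06, "ry": 0, "rz": 0, "grip": 0.3}, {"x": 0, "y": 0, "z": 0, "rx": -0.06, "ry": 0, "rz": 0, "grip": 0.3}, {"x": 0, "y": 0, "z": 0, "rx": -0.06, "ry": 0, "rz": 0, "grip": 0.3}, {"x": 0, "y": 0, "z": 0, "rx": -0.06, "ry": 0, "rz": 0, "grip": 0.3}, {"x": 0, "y": 0, "z": 0, "rx": -0.06, "ry": 0, "rz": 0, "grip": 0.3}, {"x": 0, "y": 0, "z": 0, "rx": -0.06, "ry": 0, "rz": 0, "grip": 0.3}, {"x": 0, "y": 0, "z": 0, "rx": -0.06, "ry": 0, "rz": 0, "grip": 0.3}, {"x": 0, "y": 0, "z": 0, "rx": -0.06, "ry": 0, "rz": 0, "grip": 0.3}, {"x": 0, "y": 0, "z": 0, "rx": -0.06, "ry": 0, "rz": 0, "grip": 0.3}, {"x": 0, "y": 0, "z": 0, "rx": -0.06, "ry": 0, "rz": 0, "grip": 0.3}, {"x": 0, "y": 0, "z": 0, "rx": -0.06, "ry": 0, "rz": 0, "grip": 0.3}, {"x": 0, "y": 0, "z": 0, "rx": -0.06, "ry": 0, "rz": 0, "grip": 0.3}, {"x": 0, "y": 0, "z": 0, "rx": -0.06, "ry": 0, "rz": 0, "grip": 0.3}, {"x": 0, "y": 0, "z": 0, "rx": -0.06, "ry": 0, "rz": 0, "grip": 0.3}, {"x": 0, "y": 0, "z": 0, "rx": -0.06, "ry": 0, "rz": 0, "grip": 0.3}, {"x": 0, "y": 0, "z": 0, "rx": -0.04, "ry": 0, "rz": 0, "grip": 0.3}, {"x": 0, "y": 0, "z": 0, "rx": 0, "ry": 0, "rz": 0, "grip": 0.3}]}}

```text
clock: 28.32
ee_pos: [0.6105, -0.0302, 0.1678]
tcp_rot: [0.678, -0.2, 0.678, 0.201]
force: [1.1, 2.3, -7.3]
gripper_width: 0.334
```

```bash
python3 go.py .6122,-.0277,.170,33.5
```

```text
t 28.32 p [ 0.6105 -0.0302  0.1678] th 32.97 tiltfix ry,rz [-0.0008 -0.0012] q [ 0.75  0.56 -1.12  1.71  0.54  1.22  1.64] F [ 1.1  2.3 -7.3] w 31.4
 x -2.2 y 1.2 z 2.8 rx -0.0093
```

{"fn": "step_arm", "kwargs": {"moves": [{"x": 0, "y": 0, "z": 0, "rx": -0.008, "ry": 0, "rz": 0, "grip": 0.3}, {"x": 0, "y": 0, "z": 0, "rx": 0, "ry": 0, "rz": 0, "grip": 0.8}, {"x": 0, "y": 0, "z": 0, "rx": 0, "ry": 0, "rz": 0, "grip": 0.8}, {"x": 0, "y": 0, "z": 0, "rx": 0, "ry": 0, "rz": 0, "grip": 0.8}, {"x": 0, "y": 0, "z": 0, "rx": 0, "ry": 0, "rz": 0, "grip": 0.8}, {"x": 0, "y": 0, "z": 0, "rx": 0, "ry": 0, "rz": 0, "grip": 0.8}, {"x": -20, "y": 0, "z": 0, "rx": 0, "ry": 0, "rz": 0, "grip": 0.8}, {"x": -30, "y": 0, "z": 0, "rx": 0, "ry": 0, "rz": 0, "grip": 0.8}, {"x": -30, "y": 0, "z": 0, "rx": 0, "ry": 0, "rz": 0, "grip": 0.8}, {"x": 0, "y": 0, "z": 0, "rx": 0, "ry": 0, "rz": 0, "grip": 0.8}]}}

```text
clock: 29.58
ee_pos: [0.6114, -0.03, 0.2559]
tcp_rot: [0.678, -0.203, 0.677, 0.203]
force: [-0.1, -0.9, -1.2]
gripper_width: 0.8
```

```bash
cat > knob.py <<'E'
from h import *
im,d,w=shot('wrist')
m=(w[...,2]>.222)&(w[...,2]<.24)&(np.hypot(w[...,0]-.611,w[...,1]+.028)<.05)
hsv=cv2.cvtColor(im,cv2.COLOR_RGB2HSV); red=m&((hsv[...,0]<6)|(hsv[...,0]>174))&(hsv[...,1]>150)
n,l,st,c=cv2.connectedComponentsWithStats(red.astype(np.uint8)); C=[]
for i in range(1,n):
    if st[i,4]>50: C.append(w[l==i].mean(0)); print(st[i,4],C[-1].round(4))
e=C[1]-C[0]; print(np.linalg.norm(e),np.degrees(np.arctan2(e[1],e[0])),(C[0]+C[1])/2)
E
python3 knob.py; python3 go.py .6122,-.0277,.25,-35 .45,-.28,.24,-35
```

```text
574 [ 0.6229 -0.0453  0.2282]
552 [ 0.6016 -0.012   0.2284]
0.03954660568808494 122.65017258602893 [ 0.61222544 -0.02861232  0.22826045]
t 29.62 p [ 0.6109 -0.0303  0.2546] th 33.34 tiltfix ry,rz [0.     0.0004] q [ 0.78  0.48 -1.15  1.61  0.45  1.35  1.72] F [-1.  -0.6 -0.1] w 75.0
 x 4.6 y 1.4 z 2.5 rx 1.1928
 x 10.0 y -299.7 z 11.8 rx -0.0000
```

{"fn": "step_arm", "kwargs": {"moves": [{"x": 0, "y": 0, "z": 0, "rx": 0.08, "ry": 0, "rz": 0, "grip": 0.8}, {"x": 0, "y": 0, "z": 0, "rx": 0.16, "ry": 0, "rz": 0, "grip": 0.8}, {"x": 0, "y": 0, "z": 0, "rx": 0.17, "ry": 0, "rz": 0, "grip": 0.8}, {"x": 0, "y": 0, "z": 0, "rx": 0.17, "ry": 0, "rz": 0, "grip": 0.8}, {"x": 0, "y": 0, "z": 0, "rx": 0.17, "ry": 0, "rz": 0, "grip": 0.8}, {"x": 0, "y": 0, "z": 0, "rx": 0.17, "ry": 0, "rz": 0, "grip": 0.8}, {"x": 0, "y": 0, "z": 0, "rx": 0.17, "ry": 0, "rz": 0, "grip": 0.8}, {"x": 0, "y": -10, "z": 0, "rx": 0.1, "ry": 0, "rz": 0, "grip": 0.8}, {"x": 0, "y": -25, "z": 1, "rx": 0, "ry": 0, "rz": 0, "grip": 0.8}, {"x": 0, "y": -35, "z": 2, "rx": 0, "ry": 0, "rz": 0, "grip": 0.8}, {"x": 0, "y": -35, "z": 2, "rx": 0, "ry": 0, "rz": 0, "grip": 0.8}, {"x": 0, "y": -35, "z": 2, "rx": 0, "ry": 0, "rz": 0, "grip": 0.8}, {"x": 0, "y": -35, "z": 2, "rx": 0, "ry": 0, "rz": 0, "grip": 0.8}, {"x": 0, "y": -35, "z": 2, "rx": 0, "ry": 0, "rz": 0, "grip": 0.8}, {"x": 0, "y": -35, "z": 2, "rx": 0, "ry": 0, "rz": 0, "grip": 0.8}, {"x": 0, "y": -25, "z": 2, "rx": 0, "ry": 0, "rz": 0, "grip": 0.8}, {"x": 0, "y": -12, "z": 0, "rx": 0, "ry": 0, "rz": 0, "grip": 0.8}, {"x": 0, "y": 0, "z": 0, "rx": 0, "ry": 0, "rz": 0, "grip": 0.8}]}}

```text
clock: 31.88
ee_pos: [0.4433, -0.2703, 0.2505]
tcp_rot: [0.666, 0.224, 0.675, -0.224]
force: [0.6, 1.1, 0.2]
gripper_width: 0.799
```

```bash
python3 look.py .429 -.31; python3 go.py .429,-.31,.17,-35 .429,-.31,.051,-35
```

```text
wrist [ 4.2860e-01 -3.0960e-01  4.9900e-02  1.4100e-02  5.5201e+01  7.5500e+02
  1.2090e-01]
lid ((0.4289678931236267, -0.3091801404953003), 0.03131673112511635) 1785 [230. 193. 110.]
t 31.93 p [ 0.4437 -0.2698  0.2505] th -36.94 tiltfix ry,rz [-0.0115  0.0036] q [ 1.14  0.19 -0.81  1.81  0.15  1.22  1.21] F [0.7 0.8 0.8] w 75.3
t 31.93 p [ 0.4437 -0.2698  0.2505] th -36.94 tiltfix ry,rz [-0.0115  0.0036] q [ 1.14  0.19 -0.81  1.81  0.15  1.22  1.21] F [0.7 0.8 0.8] w 75.3
 x 80.5 y -41.0 z 12.5 rx -0.0339
 x 119.0 y 0.0 z 0.0 rx -0.0000
```

D at (0.4287,-0.3095), strap line 55.2°, so θ is -34.8.

{"fn": "step_arm", "kwargs": {"moves": [{"x": 12, "y": -13, "z": 4, "rx": -0.03, "ry": -0.011, "rz": 0.003, "grip": 0.8}, {"x": 22, "y": -16, "z": 5, "rx": 0, "ry": 0, "rz": 0, "grip": 0.8}, {"x": 22, "y": -9, "z": 3, "rx": 0, "ry": 0, "rz": 0, "grip": 0.8}, {"x": 12, "y": 0, "z": 0, "rx": 0, "ry": 0, "rz": 0, "grip": 0.8}, {"x": 0, "y": 0, "z": 0, "rx": 0, "ry": 0, "rz": 0, "grip": 0.8}]}}

```text
clock: 32.55
ee_pos: [0.4354, -0.3026, 0.1814]
tcp_rot: [0.676, 0.211, 0.674, -0.21]
force: [-0.3, -0.4, 0.5]
gripper_width: 0.8
```

```bash
python3 go.py .4287,-.3095,.051,-34.8
```

```text
t 32.55 p [ 0.4354 -0.3026  0.1814] th -34.67 tiltfix ry,rz [ 0.0012 -0.0018] q [ 1.16  0.27 -0.79  1.89  0.21  1.07  1.26] F [-0.3 -0.4  0.5] w 75.2
 x 130.4 y -9.5 z -1.6 rx 0.0022
```

{"fn": "step_arm", "kwargs": {"moves": [{"x": 8, "y": -5, "z": -1, "rx": 0, "ry": 0, "rz": 0, "grip": 0.8}, {"x": 20, "y": -3, "z": 0, "rx": 0, "ry": 0, "rz": 0, "grip": 0.8}, {"x": 24, "y": 0, "z": 0, "rx": 0, "ry": 0, "rz": 0, "grip": 0.8}, {"x": 24, "y": 0, "z": 0, "rx": 0, "ry": 0, "rz": 0, "grip": 0.8}, {"x": 22, "y": 0, "z": 0, "rx": 0, "ry": 0, "rz": 0, "grip": 0.8}, {"x": 15, "y": 0, "z": 0, "rx": 0, "ry": 0, "rz": 0, "grip": 0.8}, {"x": 7, "y": 0, "z": 0, "rx": 0, "ry": 0, "rz": 0, "grip": 0.7}, {"x": 0, "y": 0, "z": 0, "rx": 0, "ry": 0, "rz": 0, "grip": 0.7}]}}

```text
clock: 33.55
ee_pos: [0.4331, -0.3093, 0.0609]
tcp_rot: [0.678, 0.209, 0.672, -0.211]
force: [0.9, 0.2, 1.0]
gripper_width: 0.702
```

```bash
python3 go.py .4287,-.3095,.051,-34.8
```

```text
t 33.55 p [ 0.4331 -0.3093  0.0609] th -34.55 tiltfix ry,rz [ 0.0081 -0.0008] q [ 1.09  0.42 -0.72  2.    0.37  0.84  1.14] F [0.9 0.2 1. ] w 65.9
 x 9.9 y -2.7 z -3.5 rx 0.0044
```

{"fn": "step_arm", "kwargs": {"moves": [{"x": 6, "y": -2, "z": -2, "rx": 0, "ry": 0.008, "rz": 0, "grip": 0.7}, {"x": 3, "y": -1, "z": -1.5, "rx": 0, "ry": 0, "rz": 0, "grip": 0.7}, {"x": 0, "y": 0, "z": 0, "rx": 0, "ry": 0, "rz": 0, "grip": 0.4}, {"x": 0, "y": 0, "z": 0, "rx": 0, "ry": 0, "rz": 0, "grip": 0.4}, {"x": 0, "y": 0, "z": 0, "rx": 0, "ry": 0, "rz": 0, "grip": 0.4}, {"x": 0, "y": 0, "z": 0, "rx": 0, "ry": 0, "rz": 0, "grip": 0.4}, {"x": 0, "y": 0, "z": 0, "rx": 0, "ry": 0, "rz": 0, "grip": 0.4}, {"x": -8, "y": 0, "z": 0, "rx": 0, "ry": 0, "rz": 0, "grip": 0.4}, {"x": -18, "y": 0, "z": 0, "rx": 0, "ry": 0, "rz": 0, "grip": 0.4}, {"x": -25, "y": 0, "z": 0, "rx": 0, "ry": 0, "rz": 0, "grip": 0.4}, {"x": -25, "y": 0, "z": 0, "rx": 0, "ry": 0, "rz": 0, "grip": 0.4}, {"x": -25, "y": 0, "z": 0, "rx": 0, "ry": 0, "rz": 0, "grip": 0.4}, {"x": -18, "y": 0, "z": 0, "rx": -0.05, "ry": 0, "rz": 0, "grip": 0.4}, {"x": 0, "y": 0, "z": 0, "rx": -0.1, "ry": 0, "rz": 0, "grip": 0.4}, {"x": 0, "y": 0, "z": 0, "rx": -0.13, "ry": 0, "rz": 0, "grip": 0.4}, {"x": 0, "y": 0, "z": 0, "rx": -0.13, "ry": 0, "rz": 0, "grip": 0.4}, {"x": 0, "y": 0, "z": 0, "rx": -0.13, "ry": 0, "rz": 0, "grip": 0.4}, {"x": 0, "y": 0, "z": 0, "rx": -0.1, "ry": 0, "rz": 0, "grip": 0.4}, {"x": 0, "y": 0, "z": 0, "rx": -0.03, "ry": 0, "rz": 0, "grip": 0.4}], "grip_force": 20}}

```text
clock: 35.92
ee_pos: [0.4305, -0.3093, 0.19]
tcp_rot: [0.709, -0.035, 0.704, 0.029]
force: [-1.2, -0.6, -2.1]
gripper_width: 0.488
```

```bash
python3 go.py .44,-.038,.17,3.5
```

```text
t 35.92 p [ 0.4305 -0.3093  0.19  ] th 5.19 tiltfix ry,rz [0.0068 0.0081] q [ 1.28  0.28 -0.92  1.88  0.25  1.09  1.93] F [-1.2 -0.6 -2.1] w 45.8
 x 20.0 y 269.4 z 34.0 rx 0.0295
```

{"fn": "step_arm", "kwargs": {"moves": [{"x": 0, "y": 10, "z": 1, "rx": 0.015, "ry": 0.006, "rz": 0.008, "grip": 0.4}, {"x": 0, "y": 22, "z": 3, "rx": 0.01, "ry": 0, "rz": 0, "grip": 0.4}, {"x": 1, "y": 32, "z": 3, "rx": 0, "ry": 0, "rz": 0, "grip": 0.4}, {"x": 2, "y": 34, "z": 4, "rx": 0, "ry": 0, "rz": 0, "grip": 0.4}, {"x": 2, "y": 34, "z": 4, "rx": 0, "ry": 0, "rz": 0, "grip": 0.4}, {"x": 2, "y": 34, "z": 4, "rx": 0, "ry": 0, "rz": 0, "grip": 0.4}, {"x": 2, "y": 34, "z": 4, "rx": 0, "ry": 0, "rz": 0, "grip": 0.4}, {"x": 2, "y": 30, "z": 3, "rx": 0, "ry": 0, "rz": 0, "grip": 0.4}, {"x": 0, "y": 20, "z": 2, "rx": 0, "ry": 0, "rz": 0, "grip": 0.4}, {"x": 0, "y": 10, "z": 1, "rx": 0, "ry": 0, "rz": 0, "grip": 0.4}, {"x": 0, "y": 0, "z": 0, "rx": 0, "ry": 0, "rz": 0, "grip": 0.4}, {"x": 0, "y": 0, "z": 0, "rx": 0, "ry": 0, "rz": 0, "grip": 0.4}]}}

```text
clock: 37.42
ee_pos: [0.4444, -0.0344, 0.1824]
tcp_rot: [0.707, -0.014, 0.707, 0.014]
force: [-0.2, -0.2, -1.6]
gripper_width: 0.488
```

```bash
cat > rol.py <<'E'
from h import *
s=state(); im,d,w=shot('wrist'); x,y=s['ee_pos'][:2]
m=(np.hypot(w[...,0]-x,w[...,1]-y)<.012)&(w[...,2]<.3); p=w[m]; t=np.percentile(p[:,2],98); print('roller top',t,'-> can z',t-.118,p[p[:,2]>p[:,2].max()-.006].mean(0))
m=(np.hypot(w[...,0]-.474,w[...,1]+.036)<.018)&(w[...,2]>.19)&(w[...,2]<.21);p=w[m]
if len(p):print('tip',len(p),p.mean(0),p.max(0),p.min(0))
E
python3 rol.py; python3 go.py .44,-.038,.164,3.5 .5,-.0343,.164,3.5
```

```text
roller top 0.24781101066615535 -> can z 0.12981101066615536 [ 0.44216306 -0.03447629  0.24611973]
tip 356 [ 0.47317439 -0.03624966  0.1993186 ] [ 0.49191206 -0.0273924   0.20746907] [ 0.45615712 -0.04607859  0.19001986]
t 37.48 p [ 0.4444 -0.0344  0.1824] th 2.3 tiltfix ry,rz [-0.0004  0.0004] q [ 0.97  0.15 -1.09  2.04  0.15  1.04  1.41] F [ 0.4  0.5 -3. ] w 46.3
 x 18.4 y -3.4 z -4.5 rx -0.0210
 x -0.0 y 0.0 z 60.1 rx -0.0000
```

{"fn": "step_arm", "kwargs": {"moves": [{"x": 8, "y": -1.5, "z": 0, "rx": -0.02, "ry": 0, "rz": 0, "grip": 0.4}, {"x": 8, "y": -1, "z": 0, "rx": 0, "ry": 0, "rz": 0, "grip": 0.4}, {"x": 2, "y": 0, "z": 0, "rx": 0, "ry": 0, "rz": 0, "grip": 0.4}, {"x": 0, "y": 0, "z": 0, "rx": 0, "ry": 0, "rz": 0, "grip": 0.4}]}}

```text
clock: 37.98
ee_pos: [0.4441, -0.0385, 0.1625]
tcp_rot: [0.706, -0.021, 0.707, 0.021]
force: [-0.3, 0.1, -1.8]
gripper_width: 0.488
```

```bash
python3 rol.py; python3 go.py .5,-.0343,.162,3.5
```

```text
roller top 0.22787087094430716 -> can z 0.10987087094430717 [ 0.44191754 -0.03858272  0.22618258]
tip 217 [ 0.47659042 -0.03633622  0.20432639] [ 0.48850868 -0.03192936  0.20742815] [ 0.47324661 -0.04030249  0.19179174]
t 38.02 p [ 0.4441 -0.0385  0.1626] th 3.37 tiltfix ry,rz [-0.0014 -0.0002] q [ 0.95  0.18 -1.09  2.06  0.19  1.    1.4 ] F [-0.2  0.  -2.4] w 45.7
 x 0.6 y 0.9 z 56.1 rx -0.0023
```

Insert, then lower onto the seat in the same call.

{"fn": "step_arm", "kwargs": {"moves": [{"x": 0, "y": 1, "z": 8, "rx": 0, "ry": 0, "rz": 0, "grip": 0.4}, {"x": 0, "y": 0, "z": 13, "rx": 0, "ry": 0, "rz": 0, "grip": 0.4}, {"x": 0, "y": 0, "z": 15, "rx": 0, "ry": 0, "rz": 0, "grip": 0.4}, {"x": 0, "y": 0, "z": 11, "rx": 0, "ry": 0, "rz": 0, "grip": 0.4}, {"x": 0, "y": 0, "z": 5, "rx": 0, "ry": 0, "rz": 0, "grip": 0.4}, {"x": 0, "y": 0, "z": 0, "rx": 0, "ry": 0, "rz": 0, "grip": 0.4}, {"x": 6, "y": 0, "z": 0, "rx": 0, "ry": 0, "rz": 0, "grip": 0.4}, {"x": 8, "y": 0, "z": 0, "rx": 0, "ry": 0, "rz": 0, "grip": 0.4}, {"x": 6, "y": 0, "z": 0, "rx": 0, "ry": 0, "rz": 0, "grip": 0.4}, {"x": 4, "y": 0, "z": 0, "rx": 0, "ry": 0, "rz": 0, "grip": 0.4}, {"x": 0, "y": 0, "z": 0, "rx": 0, "ry": 0, "rz": 0, "grip": 0.4}]}}

```text
clock: 39.4
ee_pos: [0.4996, -0.0342, 0.1366]
tcp_rot: [0.706, -0.021, 0.707, 0.021]
force: [0.5, 0.3, -1.5]
gripper_width: 0.491
```

```bash
python3 rol.py; python3 go.py .5,-.0343,.135,3.5
```

```text
roller top 0.2019747443679977 -> can z 0.0839747443679977 [ 0.49749317 -0.03435013  0.2002545 ]
tip 568 [ 0.48066388 -0.03601396  0.20173478] [ 0.49187363 -0.03184848  0.20754194] [ 0.47341534 -0.03997574  0.19022434]
t 39.45 p [ 0.4998 -0.0342  0.1368] th 3.35 tiltfix ry,rz [-0.0014 -0.0001] q [ 0.81  0.34 -1.02  1.98  0.34  1.01  1.26] F [-0.  -1.1 -1.6] w 45.9
 x 1.8 y -0.1 z 0.2 rx -0.0026
```

{"fn": "step_arm", "kwargs": {"moves": [{"x": 1.5, "y": 0, "z": 0, "rx": 0, "ry": 0, "rz": 0, "grip": 0.4}, {"x": 0, "y": 0, "z": 0, "rx": 0, "ry": 0, "rz": 0, "grip": 0.65}, {"x": 0, "y": 0, "z": 0, "rx": 0, "ry": 0, "rz": 0, "grip": 0.65}, {"x": 0, "y": 0, "z": 0, "rx": 0, "ry": 0, "rz": 0, "grip": 0.65}, {"x": -8, "y": 0, "z": 0, "rx": 0, "ry": 0, "rz": 0, "grip": 0.65}, {"x": -18, "y": 0, "z": 0, "rx": 0, "ry": 0, "rz": 0, "grip": 0.65}, {"x": -25, "y": 0, "z": 0, "rx": 0, "ry": 0, "rz": 0, "grip": 0.65}, {"x": -25, "y": 0, "z": 0, "rx": 0.05, "ry": 0, "rz": 0, "grip": 0.65}, {"x": -20, "y": 0, "z": 0, "rx": 0.1, "ry": 0, "rz": 0, "grip": 0.8}, {"x": 0, "y": 0, "z": 0, "rx": 0.17, "ry": 0, "rz": 0, "grip": 0.8}, {"x": 0, "y": 0, "z": 0, "rx": 0.17, "ry": 0, "rz": 0, "grip": 0.8}, {"x": 0, "y": 0, "z": 0, "rx": 0.17, "ry": 0, "rz": 0, "grip": 0.8}, {"x": 0, "y": 0, "z": 0, "rx": 0.17, "ry": 0, "rz": 0, "grip": 0.8}, {"x": 0, "y": 0, "z": 0, "rx": 0.17, "ry": 0, "rz": 0, "grip": 0.8}, {"x": 0, "y": 0, "z": 0, "rx": 0.17, "ry": 0, "rz": 0, "grip": 0.8}, {"x": 0, "y": 0, "z": 0, "rx": 0.17, "ry": 0, "rz": 0, "grip": 0.8}, {"x": 0, "y": 0, "z": 0, "rx": 0.17, "ry": 0, "rz": 0, "grip": 0.8}, {"x": 0, "y": 0, "z": 0, "rx": 0.17, "ry": 0, "rz": 0, "grip": 0.8}, {"x": 0, "y": 0, "z": 0, "rx": 0.17, "ry": 0, "rz": 0, "grip": 0.8}, {"x": 0, "y": 0, "z": 0, "rx": 0.1, "ry": 0, "rz": 0, "grip": 0.8}]}}

```text
clock: 41.95
ee_pos: [0.5035, -0.0301, 0.2558]
tcp_rot: [0.4, 0.59, 0.393, -0.581]
force: [-0.1, -0.3, 0.0]
gripper_width: 0.801
```

```bash
python3 go.py .6122,-.028,.25,-146.5
```

```text
t 41.95 p [ 0.5035 -0.0301  0.2558] th -111.77 tiltfix ry,rz [-0.0047 -0.0153] q [ 0.68  0.13 -0.81  1.85  0.11  1.18 -0.54] F [-0.1 -0.3  0. ] w 75.2
 x 5.8 y 100.2 z -42.2 rx 0.6062
```

{"fn": "step_arm", "kwargs": {"moves": [{"x": 0, "y": 0, "z": 0, "rx": 0.15, "ry": -0.005, "rz": -0.015, "grip": 0.8}, {"x": 0, "y": 0, "z": 0, "rx": 0.17, "ry": 0, "rz": 0, "grip": 0.8}, {"x": 0, "y": 0, "z": 0, "rx": 0.17, "ry": 0, "rz": 0, "grip": 0.8}, {"x": 0, "y": 0, "z": 0, "rx": 0.1, "ry": 0, "rz": 0, "grip": 0.8}, {"x": 0, "y": 7, "z": -11, "rx": 0.01, "ry": 0, "rz": 0, "grip": 0.8}, {"x": 0, "y": 13, "z": -21, "rx": 0, "ry": 0, "rz": 0, "grip": 0.8}, {"x": 0, "y": 15, "z": -24, "rx": 0, "ry": 0, "rz": 0, "grip": 0.8}, {"x": 0, "y": 13, "z": -21, "rx": 0, "ry": 0, "rz": 0, "grip": 0.8}, {"x": 0, "y": 6, "z": -9, "rx": 0, "ry": 0, "rz": 0, "grip": 0.8}, {"x": 0, "y": 0, "z": 0, "rx": 0, "ry": 0, "rz": 0, "grip": 0.8}]}}

```text
clock: 43.2
ee_pos: [0.6124, -0.0263, 0.2669]
tcp_rot: [0.203, 0.681, 0.203, -0.674]
force: [-0.4, 0.6, 0.3]
gripper_width: 0.799
```

```bash
python3 go.py .6122,-.028,.171,-146.5; python3 knob.py; python3 - <<'E'
from m import *
im,d,w=shot('top')
for c in((.582,.33),(.602,-.329)): print(blob(w,c))
E
```

```text
t 43.2 p [ 0.6124 -0.0263  0.2669] th -146.6 tiltfix ry,rz [-0.0094 -0.0034] q [ 0.51  0.33 -0.73  1.61  0.23  1.28 -1.25] F [-0.4  0.6  0.3] w 75.1
 x 95.9 y 1.3 z 1.1 rx -0.0017
526 [ 0.6028 -0.0109  0.2282]
540 [ 0.6246 -0.044   0.2282]
0.03963485040611945 -56.63678217517529 [ 0.61371753 -0.02743939  0.22822756]
[6.046000e-01 3.655000e-01 8.200000e-03 7.700000e-03 1.570385e+02
 2.100000e+01 1.246000e-01]
[ 6.016000e-01 -3.287000e-01  4.940000e-02  1.370000e-02  1.073446e+02
  1.160000e+02  1.237000e-01]
```

Can A has been knocked: its bail has left its old spot. I'll relocate it after this turn.

{"fn": "step_arm", "kwargs": {"moves": [{"x": 15, "y": 1, "z": 0, "rx": 0, "ry": -0.009, "rz": -0.003, "grip": 0.8}, {"x": 22, "y": 0, "z": 0, "rx": 0, "ry": 0, "rz": 0, "grip": 0.8}, {"x": 22, "y": 0, "z": 0, "rx": 0, "ry": 0, "rz": 0, "grip": 0.8}, {"x": 20, "y": 0, "z": 0, "rx": 0, "ry": 0, "rz": 0, "grip": 0.8}, {"x": 10, "y": 0, "z": 0, "rx": 0, "ry": 0, "rz": 0, "grip": 0.8}, {"x": 2, "y": 0, "z": 0, "rx": 0, "ry": 0, "rz": 0, "grip": 0.8}, {"x": 0, "y": 0, "z": 0, "rx": 0, "ry": 0, "rz": 0, "grip": 0.8}]}}

```text
clock: 44.18
ee_pos: [0.6091, -0.0288, 0.1714]
tcp_rot: [-0.204, -0.676, -0.202, 0.678]
force: [-0.1, 0.6, 0.6]
gripper_width: 0.802
```

```bash
python3 go.py .6124,-.028,.171,-146.5
```

```text
t 44.17 p [ 0.6091 -0.0288  0.1714] th -146.61 tiltfix ry,rz [ 0.0035 -0.0024] q [ 0.49  0.41 -0.71  1.73  0.3   1.12 -1.3 ] F [-0.1  0.6  0.6] w 75.4
 x 0.4 y 1.1 z -3.2 rx -0.0019
```

{"fn": "step_arm", "kwargs": {"moves": [{"x": 0, "y": 1, "z": -3, "rx": 0, "ry": 0, "rz": 0, "grip": 0.3}, {"x": 0, "y": 0, "z": 0, "rx": 0, "ry": 0, "rz": 0, "grip": 0.3}, {"x": 0, "y": 0, "z": 0, "rx": 0, "ry": 0, "rz": 0, "grip": 0.3}, {"x": 0, "y": 0, "z": 0, "rx": 0, "ry": 0, "rz": 0, "grip": 0.3}, {"x": 0, "y": 0, "z": 0, "rx": 0, "ry": 0, "rz": 0, "grip": 0.3}, {"x": 0, "y": 0, "z": 0, "rx": 0, "ry": 0, "rz": 0, "grip": 0.3}, {"x": 0, "y": 0, "z": 0, "rx": 0, "ry": 0, "rz": 0, "grip": 0.3}, {"x": 0, "y": 0, "z": 0, "rx": 0, "ry": 0, "rz": 0, "grip": 0.3}, {"x": 0, "y": 0, "z": 0, "rx": -0.02, "ry": 0, "rz": 0, "grip": 0.3}, {"x": 0, "y": 0, "z": 0, "rx": -0.04, "ry": 0, "rz": 0, "grip": 0.3}, {"x": 0, "y": 0, "z": 0, "rx": -0.06, "ry": 0, "rz": 0, "grip": 0.3}, {"x": 0, "y": 0, "z": 0, "rx": -0.06, "ry": 0, "rz": 0, "grip": 0.3}, {"x": 0, "y": 0, "z": 0, "rx": -0.06, "ry": 0, "rz": 0, "grip": 0.3}, {"x": 0, "y": 0, "z": 0, "rx": -0.06, "ry": 0, "rz": 0, "grip": 0.3}, {"x": 0, "y": 0, "z": 0, "rx": -0.06, "ry": 0, "rz": 0, "grip": 0.3}, {"x": 0, "y": 0, "z": 0, "rx": -0.06, "ry": 0, "rz": 0, "grip": 0.3}, {"x": 0, "y": 0, "z": 0, "rx": -0.06, "ry": 0, "rz": 0, "grip": 0.3}, {"x": 0, "y": 0, "z": 0, "rx": -0.06, "ry": 0, "rz": 0, "grip": 0.3}, {"x": 0, "y": 0, "z": 0, "rx": -0.06, "ry": 0, "rz": 0, "grip": 0.3}, {"x": 0, "y": 0, "z": 0, "rx": -0.06, "ry": 0, "rz": 0, "grip": 0.3}], "grip_force": 25}}

```text
clock: 46.68
ee_pos: [0.6132, -0.0282, 0.1729]
tcp_rot: [-0.425, -0.566, -0.422, 0.567]
force: [-0.1, -0.1, -1.4]
gripper_width: 0.336
```

```bash
python3 go.py .6122,-.028,.171,-86.5
```

```text
t 46.67 p [ 0.6132 -0.0282  0.1729] th -106.41 tiltfix ry,rz [ 0.004  -0.0019] q [ 0.59  0.45 -0.85  1.71  0.37  1.15 -0.66] F [-0.1 -0.1 -1.4] w 31.6
 x 1.9 y -1.0 z 0.1 rx -0.3475
```

{"fn": "step_arm", "kwargs": {"moves": [{"x": 0, "y": 0, "z": 0, "rx": -0.06, "ry": 0, "rz": 0, "grip": 0.3}, {"x": 0, "y": 0, "z": 0, "rx": -0.06, "ry": 0, "rz": 0, "grip": 0.3}, {"x": 0, "y": 0, "z": 0, "rx": -0.06, "ry": 0, "rz": 0, "grip": 0.3}, {"x": 0, "y": 0, "z": 0, "rx": -0.06, "ry": 0, "rz": 0, "grip": 0.3}, {"x": 0, "y": 0, "z": 0, "rx": -0.06, "ry": 0, "rz": 0, "grip": 0.3}, {"x": 0, "y": 0, "z": 0, "rx": -0.03, "ry": 0, "rz": 0, "grip": 0.3}, {"x": 0, "y": 0, "z": 0, "rx": 0, "ry": 0, "rz": 0, "grip": 0.3}, {"x": 0, "y": 0, "z": 0, "rx": 0, "ry": 0, "rz": 0, "grip": 0.3}]}}

```text
clock: 47.68
ee_pos: [0.613, -0.0281, 0.1729]
tcp_rot: [0.517, 0.483, 0.515, -0.484]
force: [0.3, -0.1, -0.6]
gripper_width: 0.337
```

```bash
python3 go.py .6122,-.028,.171,-86.5; python3 - <<'E'
from m import *
for n in('scene','top'):
    im,d,w=shot(n); np.savez('pics/'+n+'1.npz',im=im,w=w)
    m=(w[...,2]>.085)&(w[...,2]<.13)&(w[...,0]>.35)&(w[...,0]<.75)&(w[...,1]>.15)&(w[...,1]<.5)
    k,l,st,c=cv2.connectedComponentsWithStats(cv2.dilate(m.astype(np.uint8),np.ones((3,3))))
    for i in range(1,k):
        p=w[(l==i)&m]
        if len(p)>30: print(n,len(p),p.mean(0).round(4),blob(w,p.mean(0)[:2]))
im=np.load('pics/scene1.npz')['im']
cv2.imwrite('pics/s1.png',im[60:410,120:520][:,:,::-1])
E
```

```text
t 47.67 p [ 0.613  -0.0281  0.1729] th -86.25 tiltfix ry,rz [ 0.0039 -0.0003] q [ 0.64  0.48 -0.93  1.71  0.42  1.17 -0.34] F [ 0.3 -0.1 -0.6] w 31.7
 x 1.9 y -0.8 z -0.2 rx 0.0043
scene 39 [0.4154 0.4164 0.1078] [4.143000e-01 4.174000e-01 1.650000e-02 1.070000e-02 1.375782e+02
 3.900000e+01 1.225000e-01]
scene 140 [0.5966 0.378  0.1076] [5.945000e-01 3.837000e-01 5.150000e-02 1.430000e-02 1.250521e+02
 1.400000e+02 1.214000e-01]
top 110 [0.5953 0.3831 0.1143] [5.963000e-01 3.834000e-01 5.000000e-02 1.530000e-02 1.223663e+02
 1.100000e+02 1.248000e-01]
top 105 [0.5617 0.2149 0.1145] [ 5.635000e-01  2.158000e-01  4.840000e-02  1.400000e-02 -1.561704e+02
  1.050000e+02  1.241000e-01]
top 111 [0.4027 0.403  0.114 ] [ 4.032000e-01  4.033000e-01  4.670000e-02  1.370000e-02 -1.358846e+02
  1.110000e+02  1.239000e-01]
```

View pics/s1.png

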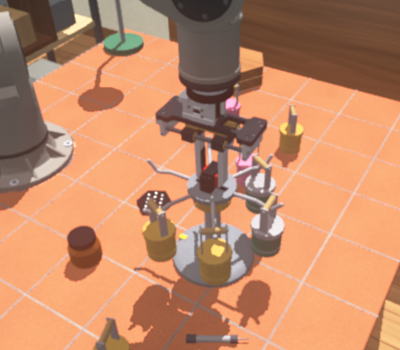

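A is still upright, now at (0.596,0.3835). Two brass cans hang and both green ones are in place. Release and go to C.

{"fn": "step_arm", "kwargs": {"moves": [{"x": 0, "y": 0, "z": 0, "rx": 0, "ry": 0, "rz": 0, "grip": 0.8}, {"x": 0, "y": 0, "z": 0, "rx": 0, "ry": 0, "rz": 0, "grip": 0.8}, {"x": 0, "y": 0, "z": 0, "rx": 0, "ry": 0, "rz": 0, "grip": 0.8}, {"x": 0, "y": 0, "z": 0, "rx": 0, "ry": 0, "rz": 0, "grip": 0.8}, {"x": 0, "y": 0, "z": 0, "rx": 0, "ry": 0, "rz": 0, "grip": 0.8}, {"x": -20, "y": 0, "z": 0, "rx": 0, "ry": 0, "rz": 0, "grip": 0.8}, {"x": -30, "y": 0, "z": 0, "rx": 0, "ry": 0, "rz": 0, "grip": 0.8}, {"x": -30, "y": 0, "z": 0, "rx": 0, "ry": 0, "rz": 0, "grip": 0.8}, {"x": 0, "y": 0, "z": 0, "rx": 0, "ry": 0, "rz": 0, "grip": 0.8}]}}

```text
clock: 48.9
ee_pos: [0.6133, -0.0268, 0.2599]
tcp_rot: [0.518, 0.483, 0.515, -0.483]
force: [-0.0, -0.4, 0.1]
gripper_width: 0.802
```

```bash
python3 knob.py
```

```text
578 [ 0.5932 -0.0281  0.2282]
576 [ 0.6328 -0.0255  0.2282]
0.03961457902953627 3.758123133992723 [ 0.61299651 -0.0268394   0.22819918]
```

{"fn": "step_arm", "kwargs": {"moves": [{"x": 0, "y": 0, "z": 0, "rx": 0.1, "ry": 0, "rz": 0, "grip": 0.8}, {"x": 0, "y": 0, "z": 0, "rx": 0.17, "ry": 0, "rz": 0, "grip": 0.8}, {"x": 0, "y": 0, "z": 0, "rx": 0.17, "ry": 0, "rz": 0, "grip": 0.8}, {"x": 0, "y": 0, "z": 0, "rx": 0.17, "ry": 0, "rz": 0, "grip": 0.8}, {"x": 0, "y": 0, "z": 0, "rx": 0.17, "ry": 0, "rz": 0, "grip": 0.8}, {"x": 0, "y": 0, "z": 0, "rx": 0.17, "ry": 0, "rz": 0, "grip": 0.8}, {"x": 0, "y": 0, "z": 0, "rx": 0.17, "ry": 0, "rz": 0, "grip": 0.8}, {"x": 0, "y": 0, "z": 0, "rx": 0.14, "ry": 0, "rz": 0, "grip": 0.8}, {"x": 0, "y": 12, "z": 4, "rx": 0.05, "ry": 0, "rz": 0, "grip": 0.8}, {"x": 0, "y": 28, "z": 10, "rx": 0, "ry": 0, "rz": 0, "grip": 0.8}, {"x": 0, "y": 35, "z": 12, "rx": 0, "ry": 0, "rz": 0, "grip": 0.8}, {"x": 0, "y": 35, "z": 12, "rx": 0, "ry": 0, "rz": 0, "grip": 0.8}, {"x": 0, "y": 35, "z": 12, "rx": 0, "ry": 0, "rz": 0, "grip": 0.8}, {"x": 0, "y": 35, "z": 12, "rx": 0, "ry": 0, "rz": 0, "grip": 0.8}, {"x": 0, "y": 30, "z": 12, "rx": 0, "ry": 0, "rz": 0, "grip": 0.8}, {"x": 0, "y": 25, "z": 9, "rx": 0, "ry": 0, "rz": 0, "grip": 0.8}, {"x": 0, "y": 10, "z": 4, "rx": 0, "ry": 0, "rz": 0, "grip": 0.8}, {"x": 0, "y": 0, "z": 0, "rx": 0, "ry": 0, "rz": 0, "grip": 0.8}]}}

```text
clock: 51.2
ee_pos: [0.5927, -0.3026, 0.2542]
tcp_rot: [-0.105, -0.695, -0.104, 0.703]
force: [0.7, -0.2, -0.2]
gripper_width: 0.802
```

```bash
python3 look.py .602 -.329; python3 go.py .602,-.329,.17,-163
```

```text
wrist [ 6.016000e-01 -3.285000e-01  4.950000e-02  1.450000e-02  1.088093e+02
  7.470000e+02  1.204000e-01]
lid ((0.6016037464141846, -0.32863497734069824), 0.031157614663243294) 1786 [235. 206. 120.]
t 51.25 p [ 0.5928 -0.302   0.2543] th -162.95 tiltfix ry,rz [0.0108 0.001 ] q [ 0.8   0.42 -0.59  1.49  0.24  1.31 -1.09] F [ 0.1 -0.1  0.1] w 75.4
t 51.25 p [ 0.5928 -0.302   0.2543] th -162.95 tiltfix ry,rz [0.0108 0.001 ] q [ 0.8   0.42 -0.59  1.49  0.24  1.31 -1.09] F [ 0.1 -0.1  0.1] w 75.4
 x 84.3 y 28.5 z -0.8 rx 0.0008
```

{"fn": "step_arm", "kwargs": {"moves": [{"x": 12, "y": 9, "z": 0, "rx": -0.015, "ry": 0.01, "rz": 0, "grip": 0.8}, {"x": 22, "y": 11, "z": 0, "rx": 0, "ry": 0, "rz": 0, "grip": 0.8}, {"x": 22, "y": 5, "z": 0, "rx": 0, "ry": 0, "rz": 0, "grip": 0.8}, {"x": 12, "y": 0, "z": 0, "rx": 0, "ry": 0, "rz": 0, "grip": 0.8}, {"x": 0, "y": 0, "z": 0, "rx": 0, "ry": 0, "rz": 0, "grip": 0.8}]}}

```text
clock: 51.88
ee_pos: [0.6009, -0.3245, 0.1797]
tcp_rot: [-0.111, -0.698, -0.113, 0.699]
force: [0.3, 0.0, -1.2]
gripper_width: 0.801
```

```bash
python3 go.py .6016,-.3286,.051,-162
```

```text
t 51.88 p [ 0.6009 -0.3245  0.1797] th -161.76 tiltfix ry,rz [0.0012 0.0032] q [ 0.81  0.5  -0.58  1.55  0.28  1.19 -1.07] F [ 0.3  0.  -1.2] w 75.3
 x 128.7 y 4.1 z 0.6 rx 0.0041
```

{"fn": "step_arm", "kwargs": {"moves": [{"x": 8, "y": 4, "z": 0, "rx": 0, "ry": 0, "rz": 0.003, "grip": 0.8}, {"x": 20, "y": 0, "z": 0, "rx": 0, "ry": 0, "rz": 0, "grip": 0.8}, {"x": 24, "y": 0, "z": 0, "rx": 0, "ry": 0, "rz": 0, "grip": 0.8}, {"x": 24, "y": 0, "z": 0, "rx": 0, "ry": 0, "rz": 0, "grip": 0.8}, {"x": 22, "y": 0, "z": 0, "rx": 0, "ry": 0, "rz": 0, "grip": 0.8}, {"x": 16, "y": 0, "z": 0, "rx": 0, "ry": 0, "rz": 0, "grip": 0.8}, {"x": 8, "y": 0, "z": 0, "rx": 0, "ry": 0, "rz": 0, "grip": 0.7}, {"x": 0, "y": 0, "z": 0, "rx": 0, "ry": 0, "rz": 0, "grip": 0.7}]}}

```text
clock: 52.88
ee_pos: [0.6026, -0.328, 0.0508]
tcp_rot: [0.113, 0.698, 0.112, -0.698]
force: [-0.5, 1.5, -0.9]
gripper_width: 0.701
```

```bash
python3 go.py .6016,-.3286,.051,-162
```

```text
t 52.88 p [ 0.6026 -0.328   0.0508] th -161.7 tiltfix ry,rz [-0.0002 -0.0012] q [ 0.78  0.62 -0.54  1.65  0.37  0.97 -1.13] F [-0.5  1.5 -0.9] w 65.9
 x -0.2 y 0.3 z 1.1 rx 0.0052
```

{"fn": "step_arm", "kwargs": {"moves": [{"x": 0, "y": 0, "z": 1, "rx": 0, "ry": 0, "rz": 0, "grip": 0.4}, {"x": 0, "y": 0, "z": 0, "rx": 0, "ry": 0, "rz": 0, "grip": 0.4}, {"x": 0, "y": 0, "z": 0, "rx": 0, "ry": 0, "rz": 0, "grip": 0.4}, {"x": 0, "y": 0, "z": 0, "rx": 0, "ry": 0, "rz": 0, "grip": 0.4}, {"x": 0, "y": 0, "z": 0, "rx": 0, "ry": 0, "rz": 0, "grip": 0.4}, {"x": -8, "y": 0, "z": 0, "rx": 0, "ry": 0, "rz": 0, "grip": 0.4}, {"x": -18, "y": 0, "z": 0, "rx": 0, "ry": 0, "rz": 0, "grip": 0.4}, {"x": -25, "y": 0, "z": 0, "rx": 0.03, "ry": 0, "rz": 0, "grip": 0.4}, {"x": -25, "y": 0, "z": 0, "rx": 0.05, "ry": 0, "rz": 0, "grip": 0.4}, {"x": -25, "y": 0, "z": 0, "rx": 0.08, "ry": 0, "rz": 0, "grip": 0.4}, {"x": -18, "y": 0, "z": 0, "rx": 0.06, "ry": 0, "rz": 0, "grip": 0.4}, {"x": 0, "y": 0, "z": 10, "rx": 0.03, "ry": 0, "rz": 0, "grip": 0.4}, {"x": 0, "y": 0, "z": 22, "rx": 0, "ry": 0, "rz": 0, "grip": 0.4}, {"x": 0, "y": 0, "z": 30, "rx": 0, "ry": 0, "rz": 0, "grip": 0.4}, {"x": 0, "y": 0, "z": 32, "rx": 0, "ry": 0, "rz": 0, "grip": 0.4}, {"x": 0, "y": 0, "z": 30, "rx": 0, "ry": 0, "rz": 0, "grip": 0.4}, {"x": 0, "y": 0, "z": 20, "rx": 0, "ry": 0, "rz": 0, "grip": 0.4}, {"x": 0, "y": 0, "z": 8, "rx": 0, "ry": 0, "rz": 0, "grip": 0.4}, {"x": 0, "y": 0, "z": 0, "rx": 0, "ry": 0, "rz": 0, "grip": 0.4}], "grip_force": 20}}

```text
clock: 55.25
ee_pos: [0.4428, -0.3376, 0.1807]
tcp_rot: [0.024, 0.709, 0.021, -0.705]
force: [-0.2, 0.1, -1.2]
gripper_width: 0.485
```

```bash
python3 go.py .44,-.038,.18,-176.5
```

```text
t 55.25 p [ 0.4428 -0.3376  0.1807] th -176.36 tiltfix ry,rz [-0.005  -0.0039] q [ 0.99  0.27 -0.54  1.85  0.16  1.06 -1.11] F [-0.2  0.1 -1.2] w 45.6
 x 0.7 y -299.2 z -16.3 rx 0.0025
```

{"fn": "step_arm", "kwargs": {"moves": [{"x": 0, "y": -10, "z": 0, "rx": 0, "ry": -0.004, "rz": -0.004, "grip": 0.4}, {"x": 0, "y": -22, "z": -1, "rx": 0, "ry": 0, "rz": 0, "grip": 0.4}, {"x": 0, "y": -32, "z": -2, "rx": 0, "ry": 0, "rz": 0, "grip": 0.4}, {"x": 0, "y": -34, "z": -2, "rx": 0, "ry": 0, "rz": 0, "grip": 0.4}, {"x": 0, "y": -34, "z": -2, "rx": 0, "ry": 0, "rz": 0, "grip": 0.4}, {"x": 0, "y": -34, "z": -2, "rx": 0, "ry": 0, "rz": 0, "grip": 0.4}, {"x": 0, "y": -34, "z": -2, "rx": 0, "ry": 0, "rz": 0, "grip": 0.4}, {"x": 0, "y": -34, "z": -2, "rx": 0, "ry": 0, "rz": 0, "grip": 0.4}, {"x": 0, "y": -28, "z": -2, "rx": 0, "ry": 0, "rz": 0, "grip": 0.4}, {"x": 0, "y": -20, "z": -1, "rx": 0, "ry": 0, "rz": 0, "grip": 0.4}, {"x": 0, "y": -10, "z": 0, "rx": 0, "ry": 0, "rz": 0, "grip": 0.4}, {"x": 0, "y": 0, "z": 0, "rx": 0, "ry": 0, "rz": 0, "grip": 0.4}, {"x": 0, "y": 0, "z": 0, "rx": 0, "ry": 0, "rz": 0, "grip": 0.4}]}}

```text
clock: 56.88
ee_pos: [0.4391, -0.0179, 0.1806]
tcp_rot: [0.028, 0.707, 0.03, -0.706]
force: [0.7, -0.6, -0.8]
gripper_width: 0.488
```

```bash
python3 rol.py; python3 go.py .442,-.038,.1625,-176.5 .499,-.0345,.1625,-176.5
```

```text
roller top 0.24633598230598128 -> can z 0.12833598230598128 [ 0.4399815  -0.01784897  0.24459577]
tip 757 [ 0.47850105 -0.0346857   0.19791935] [ 0.49190019 -0.01951226  0.207866  ] [ 0.4561208  -0.04074402  0.19000526]
t 56.92 p [ 0.4391 -0.018   0.1806] th -175.29 tiltfix ry,rz [-0.0021  0.0017] q [ 0.66  0.08 -0.79  2.06  0.07  1.02 -1.65] F [-0.1  0.4 -1.6] w 45.6
 x 18.1 y 20.2 z -1.2 rx 0.0211
 x -0.0 y -0.0 z -57.1 rx -0.0000
```

{"fn": "step_arm", "kwargs": {"moves": [{"x": 0, "y": 8, "z": 0, "rx": 0.018, "ry": 0, "rz": 0, "grip": 0.4}, {"x": 2, "y": 9, "z": 0, "rx": 0, "ry": 0, "rz": 0, "grip": 0.4}, {"x": 8, "y": 2, "z": 0, "rx": 0, "ry": 0, "rz": 0, "grip": 0.4}, {"x": 6, "y": 0, "z": 0, "rx": 0, "ry": 0, "rz": 0, "grip": 0.4}, {"x": 0, "y": 0, "z": 0, "rx": 0, "ry": 0, "rz": 0, "grip": 0.4}, {"x": 0, "y": 0, "z": 0, "rx": 0, "ry": 0, "rz": 0, "grip": 0.4}]}}

```text
clock: 57.68
ee_pos: [0.4403, -0.0399, 0.1628]
tcp_rot: [0.02, 0.707, 0.022, -0.706]
force: [-0.1, 0.5, -1.8]
gripper_width: 0.488
```

```bash
python3 rol.py; python3 go.py .499,-.0345,.1625,-176.5
```

```text
roller top 0.22859613512522514 -> can z 0.11059613512522515 [ 0.44119669 -0.03985847  0.22682556]
tip 709 [ 0.48325485 -0.03656009  0.20006111] [ 0.49187492 -0.03234414  0.20791208] [ 0.47382706 -0.04055251  0.19001675]
t 57.73 p [ 0.4402 -0.0399  0.1628] th -176.57 tiltfix ry,rz [-0.001   0.0023] q [ 0.68  0.11 -0.76  2.08  0.09  0.98 -1.64] F [-0.4 -0.9 -1.4] w 45.8
 x 0.3 y -1.9 z -59.0 rx -0.0013
```

{"fn": "step_arm", "kwargs": {"moves": [{"x": 0, "y": -2, "z": -8, "rx": 0, "ry": 0, "rz": 0, "grip": 0.4}, {"x": 0, "y": 0, "z": -13, "rx": 0, "ry": 0, "rz": 0, "grip": 0.4}, {"x": 0, "y": 0, "z": -15, "rx": 0, "ry": 0, "rz": 0, "grip": 0.4}, {"x": 0, "y": 0, "z": -12, "rx": 0, "ry": 0, "rz": 0, "grip": 0.4}, {"x": 0, "y": 0, "z": -6, "rx": 0, "ry": 0, "rz": 0, "grip": 0.4}, {"x": 0, "y": 0, "z": 0, "rx": 0, "ry": 0, "rz": 0, "grip": 0.4}, {"x": 6, "y": 0, "z": 0, "rx": 0, "ry": 0, "rz": 0, "grip": 0.4}, {"x": 8, "y": 0, "z": 0, "rx": 0, "ry": 0, "rz": 0, "grip": 0.4}, {"x": 6, "y": 0, "z": 0, "rx": 0, "ry": 0, "rz": 0, "grip": 0.4}, {"x": 4, "y": 0, "z": 0, "rx": 0, "ry": 0, "rz": 0, "grip": 0.4}, {"x": 0, "y": 0, "z": 0, "rx": 0, "ry": 0, "rz": 0, "grip": 0.4}]}}

```text
clock: 59.1
ee_pos: [0.4978, -0.034, 0.1369]
tcp_rot: [0.02, 0.707, 0.022, -0.707]
force: [0.2, -0.1, -1.7]
gripper_width: 0.487
```

```bash
python3 rol.py; python3 go.py .499,-.0345,.135,-176.5
```

```text
roller top 0.20275289421560025 -> can z 0.08475289421560026 [ 0.4985207  -0.03404185  0.20094541]
tip 609 [ 0.48413745 -0.03650701  0.19963791] [ 0.48965585 -0.03254097  0.2061244 ] [ 0.4784229  -0.04044379  0.19189861]
t 59.15 p [ 0.4979 -0.034   0.1371] th -176.56 tiltfix ry,rz [-0.001   0.0023] q [ 0.6   0.26 -0.75  2.    0.21  0.96 -1.77] F [ 0.6  1.3 -1.4] w 45.7
 x 2.1 y 0.5 z -1.0 rx -0.0011
```

{"fn": "step_arm", "kwargs": {"moves": [{"x": 1.5, "y": 0, "z": 0, "rx": 0, "ry": 0, "rz": 0, "grip": 0.4}, {"x": 0, "y": 0, "z": 0, "rx": 0, "ry": 0, "rz": 0, "grip": 0.65}, {"x": 0, "y": 0, "z": 0, "rx": 0, "ry": 0, "rz": 0, "grip": 0.65}, {"x": 0, "y": 0, "z": 0, "rx": 0, "ry": 0, "rz": 0, "grip": 0.65}, {"x": -8, "y": 0, "z": 0, "rx": 0, "ry": 0, "rz": 0, "grip": 0.65}, {"x": -18, "y": 0, "z": 0, "rx": 0, "ry": 0, "rz": 0, "grip": 0.65}, {"x": -25, "y": 0, "z": 0, "rx": 0, "ry": 0, "rz": 0, "grip": 0.65}, {"x": -25, "y": 0, "z": 0, "rx": -0.05, "ry": 0, "rz": 0, "grip": 0.65}, {"x": -20, "y": 0, "z": 0, "rx": -0.1, "ry": 0, "rz": 0, "grip": 0.8}, {"x": 0, "y": 0, "z": 0, "rx": -0.17, "ry": 0, "rz": 0, "grip": 0.8}, {"x": 0, "y": 0, "z": 0, "rx": -0.17, "ry": 0, "rz": 0, "grip": 0.8}, {"x": 0, "y": 0, "z": 0, "rx": -0.17, "ry": 0, "rz": 0, "grip": 0.8}, {"x": 0, "y": 0, "z": 0, "rx": -0.17, "ry": 0, "rz": 0, "grip": 0.8}, {"x": 0, "y": 0, "z": 0, "rx": -0.17, "ry": 0, "rz": 0, "grip": 0.8}, {"x": 0, "y": 0, "z": 0, "rx": -0.17, "ry": 0, "rz": 0, "grip": 0.8}, {"x": 0, "y": 0, "z": 0, "rx": -0.17, "ry": 0, "rz": 0, "grip": 0.8}, {"x": 0, "y": 0, "z": 0, "rx": -0.17, "ry": 0, "rz": 0, "grip": 0.8}, {"x": 0, "y": 0, "z": 0, "rx": -0.04, "ry": 0, "rz": 0, "grip": 0.8}, {"x": 0, "y": 0, "z": 0, "rx": 0, "ry": 0, "rz": 0, "grip": 0.8}]}}

```text
clock: 61.52
ee_pos: [0.5009, -0.0323, 0.2543]
tcp_rot: [0.527, 0.479, 0.518, -0.473]
force: [0.2, -0.4, -0.2]
gripper_width: 0.801
```

```bash
python3 go.py .6122,-.028,.25,-86.5
```

```text
t 61.52 p [ 0.5009 -0.0323  0.2543] th -84.65 tiltfix ry,rz [ 0.0038 -0.0153] q [ 0.81  0.15 -0.95  1.85  0.14  1.19 -0.09] F [ 0.2 -0.4 -0.2] w 75.3
 x 4.3 y 111.3 z 6.1 rx 0.0323
```

{"fn": "step_arm", "kwargs": {"moves": [{"x": 0, "y": 14, "z": 0, "rx": 0.03, "ry": 0.004, "rz": -0.015, "grip": 0.8}, {"x": 0, "y": 25, "z": 0, "rx": 0, "ry": 0, "rz": 0, "grip": 0.8}, {"x": 0, "y": 28, "z": 1, "rx": 0, "ry": 0, "rz": 0, "grip": 0.8}, {"x": 0, "y": 25, "z": 1, "rx": 0, "ry": 0, "rz": 0, "grip": 0.8}, {"x": 0, "y": 14, "z": 0, "rx": 0, "ry": 0, "rz": 0, "grip": 0.8}, {"x": 0, "y": 3, "z": 0, "rx": 0, "ry": 0, "rz": 0, "grip": 0.8}, {"x": 0, "y": 0, "z": 0, "rx": 0, "ry": 0, "rz": 0, "grip": 0.8}]}}

```text
clock: 62.4
ee_pos: [0.6125, -0.0277, 0.2591]
tcp_rot: [0.514, 0.486, 0.512, -0.486]
force: [-0.5, 0.7, 0.1]
gripper_width: 0.799
```

```bash
python3 go.py .6126,-.028,.171,-86.5; python3 knob.py
```

```text
t 62.4 p [ 0.6125 -0.0277  0.2591] th -86.93 tiltfix ry,rz [ 0.0022 -0.0023] q [ 0.63  0.39 -0.9   1.61  0.32  1.3  -0.27] F [-0.5  0.7  0.1] w 75.1
 x 88.1 y 0.1 z 0.3 rx -0.0075
579 [ 0.5933 -0.0283  0.2283]
587 [ 0.6329 -0.0256  0.2282]
0.03964556225473697 3.8598785100835826 [ 0.61309942 -0.02695164  0.2282475 ]
```

{"fn": "step_arm", "kwargs": {"moves": [{"x": 15, "y": 0, "z": 0, "rx": -0.005, "ry": 0, "rz": 0, "grip": 0.8}, {"x": 22, "y": 0, "z": 0, "rx": 0, "ry": 0, "rz": 0, "grip": 0.8}, {"x": 22, "y": 0, "z": 0, "rx": 0, "ry": 0, "rz": 0, "grip": 0.8}, {"x": 17, "y": 0, "z": 0, "rx": 0, "ry": 0, "rz": 0, "grip": 0.8}, {"x": 6, "y": 0, "z": 0, "rx": 0, "ry": 0, "rz": 0, "grip": 0.8}, {"x": 0, "y": 0, "z": 0, "rx": 0, "ry": 0, "rz": 0, "grip": 0.3}, {"x": 0, "y": 0, "z": 0, "rx": 0, "ry": 0, "rz": 0, "grip": 0.3}, {"x": 0, "y": 0, "z": 0, "rx": 0, "ry": 0, "rz": 0, "grip": 0.3}, {"x": 0, "y": 0, "z": 0, "rx": 0, "ry": 0, "rz": 0, "grip": 0.3}, {"x": 0, "y": 0, "z": 0, "rx": 0, "ry": 0, "rz": 0, "grip": 0.3}, {"x": 0, "y": 0, "z": 0, "rx": 0, "ry": 0, "rz": 0, "grip": 0.3}, {"x": 0, "y": 0, "z": 0, "rx": 0, "ry": 0, "rz": 0, "grip": 0.3}, {"x": 0, "y": 0, "z": 0, "rx": 0, "ry": 0, "rz": 0, "grip": 0.3}], "grip_force": 25}}

```text
clock: 64.08
ee_pos: [0.6131, -0.029, 0.1739]
tcp_rot: [0.517, 0.486, 0.511, -0.484]
force: [3.8, 0.1, -4.6]
gripper_width: 0.34
```

```bash
python3 go.py .6126,-.028,.171,-26.5
```

```text
t 64.08 p [ 0.6131 -0.029   0.1739] th -86.66 tiltfix ry,rz [ 0.0037 -0.0082] q [ 0.6   0.45 -0.88  1.72  0.38  1.14 -0.32] F [ 3.8  0.1 -4.6] w 31.9
 x 2.9 y -0.4 z -1.0 rx -1.0499
```

{"fn": "step_arm", "kwargs": {"moves": [{"x": 0, "y": 0, "z": 0, "rx": -0.02, "ry": 0, "rz": 0, "grip": 0.3}, {"x": 0, "y": 0, "z": 0, "rx": -0.04, "ry": 0, "rz": 0, "grip": 0.3}, {"x": 0, "y": 0, "z": 0, "rx": -0.06, "ry": 0, "rz": 0, "grip": 0.3}, {"x": 0, "y": 0, "z": 0, "rx": -0.06, "ry": 0, "rz": 0, "grip": 0.3}, {"x": 0, "y": 0, "z": 0, "rx": -0.06, "ry": 0, "rz": 0, "grip": 0.3}, {"x": 0, "y": 0, "z": 0, "rx": -0.06, "ry": 0, "rz": 0, "grip": 0.3}, {"x": 0, "y": 0, "z": 0, "rx": -0.06, "ry": 0, "rz": 0, "grip": 0.3}, {"x": 0, "y": 0, "z": 0, "rx": -0.06, "ry": 0, "rz": 0, "grip": 0.3}, {"x": 0, "y": 0, "z": 0, "rx": -0.06, "ry": 0, "rz": 0, "grip": 0.3}, {"x": 0, "y": 0, "z": 0, "rx": -0.06, "ry": 0, "rz": 0, "grip": 0.3}, {"x": 0, "y": 0, "z": 0, "rx": -0.06, "ry": 0, "rz": 0, "grip": 0.3}, {"x": 0, "y": 0, "z": 0, "rx": -0.06, "ry": 0, "rz": 0, "grip": 0.3}, {"x": 0, "y": 0, "z": 0, "rx": -0.06, "ry": 0, "rz": 0, "grip": 0.3}, {"x": 0, "y": 0, "z": 0, "rx": -0.06, "ry": 0, "rz": 0, "grip": 0.3}, {"x": 0, "y": 0, "z": 0, "rx": -0.06, "ry": 0, "rz": 0, "grip": 0.3}, {"x": 0, "y": 0, "z": 0, "rx": -0.06, "ry": 0, "rz": 0, "grip": 0.3}, {"x": 0, "y": 0, "z": 0, "rx": -0.06, "ry": 0, "rz": 0, "grip": 0.3}, {"x": 0, "y": 0, "z": 0, "rx": -0.04, "ry": 0, "rz": 0, "grip": 0.3}, {"x": 0, "y": 0, "z": 0, "rx": 0, "ry": 0, "rz": 0, "grip": 0.3}]}}

```text
clock: 66.45
ee_pos: [0.6134, -0.0288, 0.1739]
tcp_rot: [0.693, 0.157, 0.686, -0.156]
force: [3.7, 0.8, -4.1]
gripper_width: 0.333
```

```bash
python3 go.py .6126,-.028,.171,-26.5
```

```text
t 66.45 p [ 0.6134 -0.0288  0.1739] th -25.58 tiltfix ry,rz [ 0.0098 -0.0025] q [ 0.75  0.55 -1.11  1.71  0.52  1.21  0.63] F [ 3.7  0.8 -4.1] w 31.3
 x 2.9 y 0.3 z -1.1 rx 0.0160
```

{"fn": "step_arm", "kwargs": {"moves": [{"x": 0, "y": 0, "z": 0, "rx": 0.012, "ry": 0, "rz": 0, "grip": 0.3}, {"x": 0, "y": 0, "z": 0, "rx": 0, "ry": 0, "rz": 0, "grip": 0.8}, {"x": 0, "y": 0, "z": 0, "rx": 0, "ry": 0, "rz": 0, "grip": 0.8}, {"x": 0, "y": 0, "z": 0, "rx": 0, "ry": 0, "rz": 0, "grip": 0.8}, {"x": 0, "y": 0, "z": 0, "rx": 0, "ry": 0, "rz": 0, "grip": 0.8}, {"x": 0, "y": 0, "z": 0, "rx": 0, "ry": 0, "rz": 0, "grip": 0.8}, {"x": -20, "y": 0, "z": 0, "rx": 0, "ry": 0, "rz": 0, "grip": 0.8}, {"x": -30, "y": 0, "z": 0, "rx": 0, "ry": 0, "rz": 0, "grip": 0.8}, {"x": -30, "y": 0, "z": 0, "rx": 0, "ry": 0, "rz": 0, "grip": 0.8}, {"x": 0, "y": 0, "z": 0, "rx": 0, "ry": 0, "rz": 0, "grip": 0.8}]}}

```text
clock: 67.7
ee_pos: [0.6128, -0.0278, 0.2614]
tcp_rot: [0.693, 0.161, 0.684, -0.161]
force: [-1.1, -0.1, -0.1]
gripper_width: 0.8
```

```bash
python3 knob.py; python3 go.py .613,-.028,.26,-147 .585,.345,.25,-147
```

```text
580 [ 0.6033 -0.0453  0.2282]
576 [ 0.6209 -0.0098  0.2282]
0.039621979543118115 63.70956325175401 [ 0.6121041  -0.02758273  0.22822322]
t 67.75 p [ 0.6123 -0.0281  0.2602] th -26.32 tiltfix ry,rz [ 0.0105 -0.0024] q [ 0.77  0.47 -1.14  1.61  0.44  1.34  0.69] F [-0.4  0.6 -0.1] w 75.0
 x 0.2 y 0.4 z 0.5 rx 2.1062
 x 10.0 y -328.1 z -179.7 rx -0.0000
```

{"fn": "step_arm", "kwargs": {"moves": [{"x": 0, "y": 0, "z": 0, "rx": 0.1, "ry": 0, "rz": 0, "grip": 0.8}, {"x": 0, "y": 0, "z": 0, "rx": 0.17, "ry": 0, "rz": 0, "grip": 0.8}, {"x": 0, "y": 0, "z": 0, "rx": 0.17, "ry": 0, "rz": 0, "grip": 0.8}, {"x": 0, "y": 0, "z": 0, "rx": 0.17, "ry": 0, "rz": 0, "grip": 0.8}, {"x": 0, "y": 0, "z": 0, "rx": 0.17, "ry": 0, "rz": 0, "grip": 0.8}, {"x": 0, "y": 0, "z": 0, "rx": 0.17, "ry": 0, "rz": 0, "grip": 0.8}, {"x": 0, "y": 0, "z": 0, "rx": 0.17, "ry": 0, "rz": 0, "grip": 0.8}, {"x": 0, "y": 0, "z": 0, "rx": 0.17, "ry": 0, "rz": 0, "grip": 0.8}, {"x": 0, "y": 0, "z": 0, "rx": 0.17, "ry": 0, "rz": 0, "grip": 0.8}, {"x": 0, "y": 0, "z": 0, "rx": 0.17, "ry": 0, "rz": 0, "grip": 0.8}, {"x": 0, "y": 0, "z": 0, "rx": 0.17, "ry": 0, "rz": 0, "grip": 0.8}, {"x": 0, "y": 0, "z": 0, "rx": 0.17, "ry": 0, "rz": 0, "grip": 0.8}, {"x": 0, "y": 0, "z": 0, "rx": 0.12, "ry": 0, "rz": 0, "grip": 0.8}, {"x": 0, "y": 0, "z": 0, "rx": 0, "ry": 0, "rz": 0, "grip": 0.8}]}}

```text
clock: 69.5
ee_pos: [0.6075, -0.0282, 0.2559]
tcp_rot: [-0.184, -0.683, -0.183, 0.683]
force: [0.7, 0.4, -0.6]
gripper_width: 0.801
```

```bash
python3 go.py .585,.345,.25,-147
```

```text
t 69.5 p [ 0.6075 -0.0282  0.2559] th -149.89 tiltfix ry,rz [ 0.0007 -0.0005] q [ 0.49  0.33 -0.7   1.63  0.22  1.26 -1.3 ] F [ 0.7  0.4 -0.6] w 75.3
 x 5.9 y -334.1 z -167.8 rx -0.0505
```

Head locked at 240° (hook2 at the front). Moving to can A.

{"fn": "step_arm", "kwargs": {"moves": [{"x": 0, "y": -14, "z": -7, "rx": -0.03, "ry": 0, "rz": 0, "grip": 0.8}, {"x": 0, "y": -28, "z": -14, "rx": -0.02, "ry": 0, "rz": 0, "grip": 0.8}, {"x": 0, "y": -35, "z": -18, "rx": 0, "ry": 0, "rz": 0, "grip": 0.8}, {"x": 0, "y": -35, "z": -19, "rx": 0, "ry": 0, "rz": 0, "grip": 0.8}, {"x": 0, "y": -35, "z": -19, "rx": 0, "ry": 0, "rz": 0, "grip": 0.8}, {"x": 0, "y": -35, "z": -19, "rx": 0, "ry": 0, "rz": 0, "grip": 0.8}, {"x": 0, "y": -35, "z": -19, "rx": 0, "ry": 0, "rz": 0, "grip": 0.8}, {"x": 0, "y": -35, "z": -19, "rx": 0, "ry": 0, "rz": 0, "grip": 0.8}, {"x": 0, "y": -30, "z": -16, "rx": 0, "ry": 0, "rz": 0, "grip": 0.8}, {"x": 0, "y": -20, "z": -10, "rx": 0, "ry": 0, "rz": 0, "grip": 0.8}, {"x": 0, "y": -8, "z": -5, "rx": 0, "ry": 0, "rz": 0, "grip": 0.8}, {"x": 0, "y": 0, "z": 0, "rx": 0, "ry": 0, "rz": 0, "grip": 0.8}]}}

```text
clock: 71.0
ee_pos: [0.5581, 0.3563, 0.2569]
tcp_rot: [-0.214, -0.673, -0.219, 0.674]
force: [-0.6, -0.5, 0.5]
gripper_width: 0.798
```

```bash
python3 look.py .596 .3835; python3 go.py .596,.3835,.17,-147
```

```text
wrist [5.959000e-01 3.847000e-01 5.030000e-02 1.420000e-02 1.226575e+02
 7.430000e+02 1.203000e-01]
lid ((0.5955594182014465, 0.3849621117115021), 0.03151419013738632) 1891 [230. 194. 110.]
t 71.05 p [0.5583 0.3557 0.2569] th -144.39 tiltfix ry,rz [-0.0008  0.0064] q [-0.09  0.46 -0.81  1.5   0.33  1.33 -1.87] F [-0.6  0.8  0.1] w 75.5
t 71.05 p [0.5583 0.3557 0.2569] th -144.39 tiltfix ry,rz [-0.0008  0.0064] q [-0.09  0.46 -0.81  1.5   0.33  1.33 -1.87] F [-0.6  0.8  0.1] w 75.5
 x 86.9 y -0.6 z -46.8 rx 0.0455
```

{"fn": "step_arm", "kwargs": {"moves": [{"x": 10, "y": 0, "z": -14, "rx": 0.04, "ry": 0, "rz": 0.006, "grip": 0.8}, {"x": 20, "y": 0, "z": -18, "rx": 0, "ry": 0, "rz": 0, "grip": 0.8}, {"x": 20, "y": 0, "z": -12, "rx": 0, "ry": 0, "rz": 0, "grip": 0.8}, {"x": 12, "y": 0, "z": 0, "rx": 0, "ry": 0, "rz": 0, "grip": 0.8}, {"x": 0, "y": 0, "z": 0, "rx": 0, "ry": 0, "rz": 0, "grip": 0.8}]}}

```text
clock: 71.68
ee_pos: [0.5975, 0.3763, 0.1932]
tcp_rot: [0.201, 0.678, 0.2, -0.677]
force: [-0.3, 0.2, 0.5]
gripper_width: 0.803
```

```bash
python3 go.py .5957,.3848,.051,-147.3
```

```text
t 71.67 p [0.5975 0.3763 0.1932] th -146.99 tiltfix ry,rz [-0.0009 -0.0019] q [-0.15  0.57 -0.76  1.47  0.4   1.26 -1.95] F [-0.3  0.2  0.5] w 75.5
 x 142.2 y -8.1 z -3.1 rx 0.0054
```

{"fn": "step_arm", "kwargs": {"moves": [{"x": 8, "y": -5, "z": -2, "rx": 0.005, "ry": 0, "rz": 0, "grip": 0.8}, {"x": 20, "y": -3, "z": -1, "rx": 0, "ry": 0, "rz": 0, "grip": 0.8}, {"x": 24, "y": 0, "z": 0, "rx": 0, "ry": 0, "rz": 0, "grip": 0.8}, {"x": 24, "y": 0, "z": 0, "rx": 0, "ry": 0, "rz": 0, "grip": 0.8}, {"x": 24, "y": 0, "z": 0, "rx": 0, "ry": 0, "rz": 0, "grip": 0.8}, {"x": 20, "y": 0, "z": 0, "rx": 0, "ry": 0, "rz": 0, "grip": 0.8}, {"x": 12, "y": 0, "z": 0, "rx": 0, "ry": 0, "rz": 0, "grip": 0.7}, {"x": 4, "y": 0, "z": 0, "rx": 0, "ry": 0, "rz": 0, "grip": 0.7}, {"x": 0, "y": 0, "z": 0, "rx": 0, "ry": 0, "rz": 0, "grip": 0.7}]}}

```text
clock: 72.8
ee_pos: [0.5944, 0.3862, 0.0504]
tcp_rot: [0.2, 0.679, 0.199, -0.677]
force: [0.7, 0.2, 0.3]
gripper_width: 0.699
```

```bash
python3 go.py .5957,.3848,.051,-147.3
```

```text
t 72.8 p [0.5944 0.3862 0.0504] th -147.2 tiltfix ry,rz [-0.0028 -0.0017] q [-0.2   0.7  -0.7   1.59  0.5   1.04 -2.04] F [0.7 0.2 0.3] w 65.7
 x -0.6 y 1.9 z -0.4 rx 0.0017
```

{"fn": "step_arm", "kwargs": {"moves": [{"x": 0, "y": 1.5, "z": 0, "rx": 0, "ry": 0, "rz": 0, "grip": 0.4}, {"x": 0, "y": 0, "z": 0, "rx": 0, "ry": 0, "rz": 0, "grip": 0.4}, {"x": 0, "y": 0, "z": 0, "rx": 0, "ry": 0, "rz": 0, "grip": 0.4}, {"x": 0, "y": 0, "z": 0, "rx": 0, "ry": 0, "rz": 0, "grip": 0.4}, {"x": 0, "y": 0, "z": 0, "rx": 0, "ry": 0, "rz": 0, "grip": 0.4}, {"x": -8, "y": 0, "z": 0, "rx": 0, "ry": 0, "rz": 0, "grip": 0.4}, {"x": -18, "y": 0, "z": 0, "rx": 0, "ry": 0, "rz": 0, "grip": 0.4}, {"x": -26, "y": 0, "z": 0, "rx": 0, "ry": 0, "rz": 0, "grip": 0.4}, {"x": -28, "y": 0, "z": 0, "rx": 0, "ry": 0, "rz": 0, "grip": 0.4}, {"x": -28, "y": 0, "z": 0, "rx": 0, "ry": 0, "rz": 0, "grip": 0.4}, {"x": -22, "y": 0, "z": 0, "rx": 0, "ry": 0, "rz": 0, "grip": 0.4}, {"x": -8, "y": 3, "z": 10, "rx": 0, "ry": 0, "rz": 0, "grip": 0.4}, {"x": 0, "y": 7, "z": 24, "rx": 0, "ry": 0, "rz": 0, "grip": 0.4}, {"x": 0, "y": 10, "z": 34, "rx": 0, "ry": 0, "rz": 0, "grip": 0.4}, {"x": 0, "y": 10, "z": 34, "rx": 0, "ry": 0, "rz": 0, "grip": 0.4}, {"x": 0, "y": 10, "z": 34, "rx": 0, "ry": 0, "rz": 0, "grip": 0.4}, {"x": 0, "y": 10, "z": 34, "rx": 0, "ry": 0, "rz": 0, "grip": 0.4}, {"x": 0, "y": 8, "z": 26, "rx": 0, "ry": 0, "rz": 0, "grip": 0.4}, {"x": 0, "y": 5, "z": 15, "rx": 0, "ry": 0, "rz": 0, "grip": 0.4}, {"x": 0, "y": 0, "z": 0, "rx": 0, "ry": 0, "rz": 0, "grip": 0.4}], "grip_force": 20}}

```text
clock: 75.3
ee_pos: [0.4428, 0.2095, 0.1997]
tcp_rot: [0.2, 0.681, 0.198, -0.676]
force: [0.5, -0.4, -2.2]
gripper_width: 0.488
```

```bash
python3 go.py .44,.18,.185,-147 .44,-.038,.185,-147
```

```text
t 75.3 p [0.4428 0.2095 0.1997] th -147.27 tiltfix ry,rz [-0.0064 -0.0053] q [ 0.21  0.17 -0.86  1.95  0.16  1.08 -1.72] F [ 0.5 -0.4 -2.2] w 45.8
 x 14.7 y 23.3 z 18.2 rx -0.0047
 x -0.0 y 182.8 z 118.7 rx -0.0000
```

{"fn": "step_arm", "kwargs": {"moves": [{"x": 0, "y": 9, "z": 6, "rx": 0, "ry": -0.006, "rz": -0.005, "grip": 0.4}, {"x": 0, "y": 18, "z": 12, "rx": 0, "ry": 0, "rz": 0, "grip": 0.4}, {"x": 2, "y": 26, "z": 17, "rx": 0, "ry": 0, "rz": 0, "grip": 0.4}, {"x": 3, "y": 28, "z": 18, "rx": 0, "ry": 0, "rz": 0, "grip": 0.4}, {"x": 3, "y": 28, "z": 18, "rx": 0, "ry": 0, "rz": 0, "grip": 0.4}, {"x": 3, "y": 28, "z": 18, "rx": 0, "ry": 0, "rz": 0, "grip": 0.4}, {"x": 0, "y": 24, "z": 16, "rx": 0, "ry": 0, "rz": 0, "grip": 0.4}, {"x": 0, "y": 16, "z": 11, "rx": 0, "ry": 0, "rz": 0, "grip": 0.4}, {"x": 0, "y": 7, "z": 5, "rx": 0, "ry": 0, "rz": 0, "grip": 0.4}, {"x": 0, "y": 0, "z": 0, "rx": 0.05, "ry": 0, "rz": 0, "grip": 0.4}, {"x": 0, "y": 0, "z": 0, "rx": 0.1, "ry": 0, "rz": 0, "grip": 0.4}, {"x": 0, "y": 0, "z": 0, "rx": 0.12, "ry": 0, "rz": 0, "grip": 0.4}, {"x": 0, "y": 0, "z": 0, "rx": 0.12, "ry": 0, "rz": 0, "grip": 0.4}, {"x": 0, "y": 0, "z": 0, "rx": 0.08, "ry": 0, "rz": 0, "grip": 0.4}, {"x": 0, "y": 0, "z": 0, "rx": 0.03, "ry": 0, "rz": 0, "grip": 0.4}, {"x": 0, "y": 0, "z": 0, "rx": 0, "ry": 0, "rz": 0, "grip": 0.4}]}}

```text
clock: 77.3
ee_pos: [0.4469, -0.0129, 0.1869]
tcp_rot: [-0.02, -0.705, -0.028, 0.708]
force: [-1.3, 1.1, -2.0]
gripper_width: 0.488
```

```bash
python3 rol.py; python3 go.py .442,-.039,.163,-176.5 .499,-.0345,.1625,-176.5
```

```text
roller top 0.2531617810318281 -> can z 0.13516178103182813 [ 0.44860204 -0.01270206  0.25150952]
tip 1424 [ 0.47255886 -0.03143223  0.19757059] [ 0.49188212 -0.01821639  0.20727578] [ 0.45611386 -0.04114813  0.19005017]
t 77.35 p [ 0.4468 -0.0129  0.1869] th -176.12 tiltfix ry,rz [0.0039 0.0117] q [ 0.53  0.08 -0.65  2.04  0.04  1.04 -1.65] F [ 0.1 -0.4 -2.8] w 45.9
 x 23.9 y 25.7 z 6.6 rx 0.0066
 x 0.5 y -1.0 z -57.2 rx -0.0000
```

{"fn": "step_arm", "kwargs": {"moves": [{"x": 0, "y": 8, "z": 2, "rx": 0.005, "ry": 0.004, "rz": 0.011, "grip": 0.4}, {"x": 0, "y": 10, "z": 2, "rx": 0, "ry": 0, "rz": 0, "grip": 0.4}, {"x": 4, "y": 6, "z": 1, "rx": 0, "ry": 0, "rz": 0, "grip": 0.4}, {"x": 9, "y": 0, "z": 0, "rx": 0, "ry": 0, "rz": 0, "grip": 0.4}, {"x": 8, "y": 0, "z": 0, "rx": 0, "ry": 0, "rz": 0, "grip": 0.4}, {"x": 2, "y": 0, "z": 0, "rx": 0, "ry": 0, "rz": 0, "grip": 0.4}, {"x": 0, "y": 0, "z": 0, "rx": 0, "ry": 0, "rz": 0, "grip": 0.4}]}}

```text
clock: 78.22
ee_pos: [0.4428, -0.0391, 0.1616]
tcp_rot: [-0.023, -0.707, -0.023, 0.707]
force: [0.5, -0.8, -1.8]
gripper_width: 0.49
```

```bash
python3 rol.py; python3 go.py .499,-.0345,.1625,-176.5
```

```text
roller top 0.2278668556510525 -> can z 0.1098668556510525 [ 0.44431127 -0.0390151   0.22622658]
tip 738 [ 0.48315403 -0.03676359  0.19996146] [ 0.49184089 -0.03253567  0.20746225] [ 0.47361977 -0.04102174  0.19027613]
t 78.28 p [ 0.4428 -0.0391  0.1618] th -176.32 tiltfix ry,rz [0.0003 0.0002] q [ 0.55  0.1  -0.63  2.08  0.07  0.98 -1.63] F [-0.1  0.  -1.5] w 45.7
 x -0.7 y -1.0 z -56.3 rx 0.0032
```

{"fn": "step_arm", "kwargs": {"moves": [{"x": 0, "y": -1, "z": -8, "rx": 0, "ry": 0, "rz": 0, "grip": 0.4}, {"x": 0, "y": 0, "z": -13, "rx": 0, "ry": 0, "rz": 0, "grip": 0.4}, {"x": 0, "y": 0, "z": -14, "rx": 0, "ry": 0, "rz": 0, "grip": 0.4}, {"x": 0, "y": 0, "z": -11, "rx": 0, "ry": 0, "rz": 0, "grip": 0.4}, {"x": 0, "y": 0, "z": -5, "rx": 0, "ry": 0, "rz": 0, "grip": 0.4}, {"x": 0, "y": 0, "z": 0, "rx": 0, "ry": 0, "rz": 0, "grip": 0.4}, {"x": 6, "y": 0, "z": 0, "rx": 0, "ry": 0, "rz": 0, "grip": 0.4}, {"x": 8, "y": 0, "z": 0, "rx": 0, "ry": 0, "rz": 0, "grip": 0.4}, {"x": 6, "y": 0, "z": 0, "rx": 0, "ry": 0, "rz": 0, "grip": 0.4}, {"x": 3, "y": 0, "z": 0, "rx": 0, "ry": 0, "rz": 0, "grip": 0.4}, {"x": 0, "y": 0, "z": 0, "rx": 0, "ry": 0, "rz": 0, "grip": 0.4}]}}

```text
clock: 79.65
ee_pos: [0.4973, -0.0344, 0.137]
tcp_rot: [-0.023, -0.707, -0.023, 0.707]
force: [-0.4, 1.1, -2.3]
gripper_width: 0.49
```

```bash
python3 rol.py; python3 go.py .499,-.0345,.135,-176.5
```

```text
roller top 0.20319609547596118 -> can z 0.08519609547596119 [ 0.49863543 -0.0343512   0.20153789]
tip 625 [ 0.48394899 -0.03680099  0.19978848] [ 0.48998548 -0.03282646  0.20690011] [ 0.47704091 -0.04075902  0.19126085]
t 79.7 p [ 0.4974 -0.0344  0.1372] th -176.32 tiltfix ry,rz [0.0003 0.0002] q [ 0.49  0.23 -0.62  2.    0.17  0.95 -1.72] F [-0.4  0.1 -3.5] w 45.6
 x 2.2 y 0.2 z -1.6 rx 0.0031
```

Lower the last 2 mm, release, lift clear and back off.

{"fn": "step_arm", "kwargs": {"moves": [{"x": 2, "y": 0, "z": 0, "rx": 0, "ry": 0, "rz": 0, "grip": 0.4}, {"x": 0, "y": 0, "z": 0, "rx": 0, "ry": 0, "rz": 0, "grip": 0.65}, {"x": 0, "y": 0, "z": 0, "rx": 0, "ry": 0, "rz": 0, "grip": 0.65}, {"x": 0, "y": 0, "z": 0, "rx": 0, "ry": 0, "rz": 0, "grip": 0.65}, {"x": -8, "y": 0, "z": 0, "rx": 0, "ry": 0, "rz": 0, "grip": 0.65}, {"x": -18, "y": 0, "z": 0, "rx": 0, "ry": 0, "rz": 0, "grip": 0.65}, {"x": -25, "y": 0, "z": 0, "rx": 0, "ry": 0, "rz": 0, "grip": 0.65}, {"x": -30, "y": 0, "z": 0, "rx": 0, "ry": 0, "rz": 0, "grip": 0.65}, {"x": -30, "y": 0, "z": 0, "rx": 0, "ry": 0, "rz": 0, "grip": 0.8}, {"x": -30, "y": -20, "z": 0, "rx": 0, "ry": 0, "rz": 0, "grip": 0.8}, {"x": 0, "y": -35, "z": 0, "rx": 0, "ry": 0, "rz": 0, "grip": 0.8}, {"x": 0, "y": -35, "z": 0, "rx": 0, "ry": 0, "rz": 0, "grip": 0.8}, {"x": 0, "y": -35, "z": 0, "rx": 0, "ry": 0, "rz": 0, "grip": 0.8}, {"x": 0, "y": -35, "z": 0, "rx": 0, "ry": 0, "rz": 0, "grip": 0.8}, {"x": 0, "y": -20, "z": 0, "rx": 0, "ry": 0, "rz": 0, "grip": 0.8}, {"x": 0, "y": 0, "z": 0, "rx": 0, "ry": 0, "rz": 0, "grip": 0.8}, {"x": 0, "y": 0, "z": 0, "rx": 0, "ry": 0, "rz": 0, "grip": 0.8}]}}

```text
clock: 81.82
ee_pos: [0.4867, 0.1517, 0.2977]
tcp_rot: [0.023, 0.712, 0.023, -0.702]
force: [0.5, -0.5, -0.1]
gripper_width: 0.798
```

```bash
python3 - <<'E'
from m import *
for n in('scene','top'):
    im,d,w=shot(n)
    if n=='scene': a=cv2.resize(im[150:390,200:500],(500,400))
    else: b=cv2.resize(im[140:320,260:420],(300,400))
    for k in range(6):
        t=np.radians(183.5+60*k); c=(.6125+.1135*np.cos(t),-.0277+.1135*np.sin(t))
        m=(np.hypot(w[...,0]-c[0],w[...,1]-c[1])<.04)&(w[...,2]>.135)&(w[...,2]<.155)
        print(n,k,np.round(c,3),m.sum(),cv2.minEnclosingCircle(w[m][:,:2].astype(np.float32)) if m.sum()>30 else '',np.round(np.percentile(w[m][:,2],50),3) if m.sum() else '')
cv2.imwrite('pics/fin.png',np.hstack([a,b])[:,:,::-1])
E
python3 go.py
```

```text
scene 0 [ 0.499 -0.035] 498 ((0.4973941743373871, -0.03631969168782234), 0.031274423003196716) 0.145
scene 1 [ 0.562 -0.129] 625 ((0.5607107877731323, -0.13066445291042328), 0.03224850818514824) 0.146
scene 2 [ 0.675 -0.122] 811 ((0.6754813194274902, -0.12313982099294662), 0.03167974203824997) 0.145
scene 3 [ 0.726 -0.021] 616 ((0.7267568111419678, -0.02193201147019863), 0.03150045871734619) 0.145
scene 4 [0.663 0.074] 513 ((0.6620287299156189, 0.07300616055727005), 0.03189433366060257) 0.145
scene 5 [0.55  0.067] 107 ((0.547804594039917, 0.06615814566612244), 0.030961215496063232) 0.146
top 0 [ 0.499 -0.035] 308 ((0.49780216813087463, -0.03565385937690735), 0.031180748715996742) 0.145
top 1 [ 0.562 -0.129] 304 ((0.5613143444061279, -0.13155506551265717), 0.03152478113770485) 0.145
top 2 [ 0.675 -0.122] 276 ((0.6756799221038818, -0.12324213981628418), 0.03093857318162918) 0.145
top 3 [ 0.726 -0.021] 271 ((0.7274782657623291, -0.02133330889046192), 0.03149200975894928) 0.145
top 4 [0.663 0.074] 284 ((0.6631548404693604, 0.07317101210355759), 0.030892154201865196) 0.145
top 5 [0.55  0.067] 185 ((0.5510637760162354, 0.06439678370952606), 0.030737843364477158) 0.145
t 81.92 p [0.4867 0.1515 0.2975] th -176.32 tiltfix ry,rz [-0.014  -0.0008] q [ 0.31  0.11 -0.79  1.78  0.09  1.27 -2.01] F [ 0.8 -0.7 -0.1] w 75.3
```

View pics/fin.png

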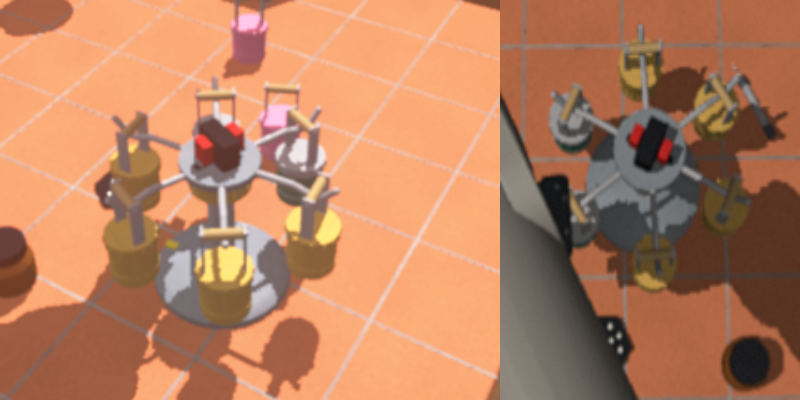

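All six lids are at 145 mm, within about 4 mm of their seats, and the tabs are out. I'll let it settle for a second and hand in.

{"fn": "step_arm", "kwargs": {"moves": [{"x": -20, "y": 0, "z": 0, "rx": 0, "ry": 0, "rz": 0, "grip": 0.8}, {"x": 0, "y": 0, "z": 0, "rx": 0, "ry": 0, "rz": 0, "grip": 0.8}, {"x": 0, "y": 0, "z": 0, "rx": 0, "ry": 0, "rz": 0, "grip": 0.8}, {"x": 0, "y": 0, "z": 0, "rx": 0, "ry": 0, "rz": 0, "grip": 0.8}, {"x": 0, "y": 0, "z": 0, "rx": 0, "ry": 0, "rz": 0, "grip": 0.8}, {"x": 0, "y": 0, "z": 0, "rx": 0, "ry": 0, "rz": 0, "grip": 0.8}, {"x": 0, "y": 0, "z": 0, "rx": 0, "ry": 0, "rz": 0, "grip": 0.8}, {"x": 0, "y": 0, "z": 0, "rx": 0, "ry": 0, "rz": 0, "grip": 0.8}]}}

```text
clock: 82.92
ee_pos: [0.4861, 0.1485, 0.3162]
tcp_rot: [0.022, 0.711, 0.021, -0.703]
force: [0.6, -0.7, 0.2]
gripper_width: 0.8
```

```bash
python3 -c "
from bench import sign_off; print(sign_off())"
```

```text
the job is handed in; nothing more can be done
None
```

All four brass canisters are hung at the front of the rack, one each on hooks 5, 4, 3 and 2. I turned the head 60° at a time with both tabs pinched, and both green canisters stayed on their own hooks. I handed in at 83 s; the hand-in reports no verdict.

**Last checks:**
- All six lids were at about 145 mm, which means the canisters are properly seated, and each was within about 4 mm of its seat in both camera views.
- The head was locked at 240° with the tabs sprung out, measured by wrist camera just before the last canister went on. The final picture agrees.
- I did not measure the canisters' swing; I only let about a second pass at rest before handing in.
- I did not re-measure the jar, button board or pin vise. They showed no sign of having moved in the pictures.

**What disagreed with the brief:**
- The fingers end about 31 mm short of the reported TCP, so my first pinch closed just above the knob, touching nothing. I allowed for the offset from then on.
- One brass canister was knocked about 55 mm aside during the run. I found its new position before picking it up.

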